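# Pull the catch basket from the bench spark trap

### The arm

A 6-joint arm with a two-finger parallel gripper is mounted at the origin on the work surface. World frame = base frame: x ahead of the robot, y to its left, z up, the work surface at z = 0. Lengths are in mm, angles in degrees, forces in N, time in s.
With the tool pointing down it reaches from about 350 to 850 mm from the base axis. Payload 8.1 kg.
Tool frame: the origin (TCP) lies on the centre line of the jaws, within the pads' length; the fingertips stand 14 mm ahead of it and the grasp point (between the pads) lies 5 mm behind it; z points along the fingers, y is the line along which they close (so a half turn about z gives the same grasp; the last joint's range is limited). The gripper opens to 85 mm and grips with 20 to 120 N. Pads are 22 mm wide; open, the fingers measure 114 mm over their backs; the gripper's body (76 mm by 85 mm) begins 54 mm behind the grasp point. The pads swing forward as they close: fully open they stand 13 mm farther back than shut.
Start: joints at [-81.784, 7.471, 85.268, -0, 87.261, -4.893], TCP at [136.106, -584.363, 245.292] pointing down, gripper open.
Joint ranges: [-169.43, 169.43], [-51.17, 129.36], [1.28, 143.12], [-76.62, 256.62], [0, 156.53], [-152.29, 152.29]. Speed limits (degrees/s): [136.94, 136.94, 159.86, 180, 180, 180].

### API

Orientations are given as [roll, pitch, yaw] about the fixed x, y, z axes, in that order (R = Rz(yaw) Ry(pitch) Rx(roll)).
In Python, from bench import sense, snapshot, camera_info, hand_in gives the robot as it stands. The module is installed in compiled form; this text tells all that it offers.
- The arm moves only by the tool apply_moves, never from a script. Its argument "deltas" is a list of rows, each a list of 7 numbers: the shift along the tool's x, y, z scaled (see below), then the turn, a rotation vector about the tool's x, y, z scaled (see below), then the opening, from 0 (shut) to 1 (fully open). In form: [[dx, dy, dz, ax, ay, az, claw], ...]. A call has 1 to 8 rows; each row shifts and turns the commanded pose from where the row before left it, along the tool's axes as they then stand; what a row does not reach is not made up. The controller multiplies each number of a shift by 0.03 m and each number of a turn by 0.08 rad. A row lasts 1/8 s, in which the tool goes at most 62.5 mm and 10.7 degrees, less where a joint would pass 70% of its speed; a pose out of reach is approached as far as the arm can. A call with a number of a shift or a turn outside -1 to 1 is refused whole. A call with a gripper value outside its range is refused whole. The fingers move at their own pace and stop on an object; "grip_force" is the grip in N (left out, the last holds). Time passes only in rows, so rows that do not move let the fingers close. It gives the time, the measured TCP pose, the force, the opening and the grip force at its end, in the units of the state.
- sense(): the state, without advancing time (a new reading comes with each control period).
- snapshot(name): name is "scene" or "top" or "wrist"; returns the picture (480x640x3 uint8, red, green, blue); there is no depth.
- camera_info(name): a dict with "vertical_fov" (degrees; the focal length in pixels is half the picture's height over the tangent of half this angle, whatever the lens; pixels are square), "cx", "cy" (the principal point, pixels), "origin" and "rotation" of the camera in the world; the wrist camera has in their place "tool_from_camera" (4x4, takes a point from camera to tool coordinates, whose origin is the TCP and whose axes are the flange's). Camera axes: x right, y up, looking along -z (the intrinsics and any distortion apply to the point x, -y, -z); pixel columns grow to the right and rows downward; lengths in mm; the calibration is good to about 2 mm. The wrist camera is an equidistant fisheye: a pixel r from the principal point sees the ray r / f radians off the axis. A picture is of the moment at which its call begins: read the wrist's pose just before it. camera_info takes no time and is no camera call.
- hand_in(): hands the job in; it is judged then, once.
The state is a dict: "time": time; "joint_pos": joint angles; "qd": joint speeds; "joint_efforts": joint torques, N m; "tool_pos": TCP position; "tcp_rot": TCP orientation; "ft_force": force on the tool from outside, world axes, zero at the start; "wrist_torque": the same for the moment, N m; "finger_gap": finger opening in mm; "grip_force": force on a finger pad.
Only numpy, scipy, OpenCV 4.12 (cv2) and the standard library are available. Lean on these libraries where they do the work, as an engineer would, in place of code of your own. Each camera call takes 0.05 s, during which the arm holds its last target. There are 200 camera calls.

### The job

The catch basket in the fume extractor's spark trap is due for cleaning. Lift the loose cover plate off the trap's two pins, take the basket out upright so that no glass spills, and hang it by its handle on the hook of the stand; then put the cover back over both pins, lowered gently and lying fully home on the housing, so the trap is not left open. Leave everything else on the bench where it is.

Things in the scene. Friction and masses are not known exactly. Their poses are not given: they have to be found in the camera images.
- housing: Fixed spark trap: grey sheet-metal box 160 (own x) x 200 (own y) x 130 mm high, open top; aluminium flare at its front (-x, out to 152 mm from the centre, 141 mm high), ribbed duct elbow at its back (+x, out to 195 mm, 113 mm high). Origin: centre of the underside; inner floor at z = 6 mm. It may stand left or right on the bench, the hook stand on the other side.
- trap_top (a point): Centre of the housing's open top, 130 mm above the bench, level with the black gasket on which the cover lies; axes as the housing's. Two brass pins at own x = 0, y = +86 and -86 mm: 8 mm thick, rising 18 mm above the gasket, the last 8 mm tapering to 3 mm. Clear opening 136 (x) x 144 (y) mm.
- cover: Loose cover plate, bare aluminium, 164 (own x) x 204 (own y) x 4 mm, about 0.4 kg, held by nothing but its weight. Two round holes, 12 mm wide, at own x = 0, y = +86 and -86 mm (either way round fits). Origin: centre of the underside; it starts seated on the housing, origin at housing z = 130 mm, own axes along the housing's.
- cover_grip (a point): Middle of the cover's black bar handle, 43 mm above the plate's underside. The bar runs along the cover's own y: 10 mm wide (x), 14 mm high, 96 mm long, standing on a leg at each end, with 32 mm of air between bar and plate.
- basket: Loose round catch basket of perforated steel, cup 90 mm wide and 55 mm deep, 0.18 to 0.33 kg with the glass pieces in it. Origin: centre of the underside. It stands on the housing's inner floor under the cover, within 8 mm of the centre, turned up to 0.4 rad from the housing. Its handle (bail) is a rigid upright hoop of 8 mm bar in its own y-z plane, 104 mm wide and 116 mm high overall.
- bail_mid (a point): Middle of the bail's flat top bar, on its centre line, 112 mm above the basket's underside, 57 mm above the cup's rim. The bar runs along the basket's own y, 8 mm thick, straight for 80 mm; the hoop's uprights are at y = +48 and -48 mm. Gripping the bar about 27 mm to one side of this point leaves the middle free for the hook.
- hook_stand: Fixed stand: round black cast base 124 mm wide, upright 10 mm steel rod at its centre, bent over at the top into a swan-neck hook along the stand's own -x: its crest, 20 mm out, has its top 225 mm above the bench; from there it slopes down to a shallow valley 72 mm out and rises at 27 degrees to a red ball at the end. Origin: centre of the base's underside.
- hook_seat (a point): Bottom of the hook's valley, on top of the rod, where the bail is to hang: 72 mm out from the post along the stand's -x, 206 mm above the bench (underside of the rod at 195 mm). Hung, the bail's top bar lies across the rod here, its centre line 4 mm higher. Axes as the stand's.
- hook_tip (a point): Centre of the red ball (13 mm) at the hook's end: 108 mm out from the post along -x, 218 mm above the bench, so its top is at 224.5 mm. The bail's top bar has to be passed over it from the free end, the cup's rim staying below the hook.
- mat: Fixed flat grey heat mat, 200 (own x) x 220 (own y) x 3 mm, between housing and stand, kept clear: a handy place to lay the cover meanwhile. Origin: centre of the underside.
- rod_jar: Bystander: glass jar, 76 mm wide, with coloured glass rods standing up to 0.23 m high. Origin: centre of the underside.
- tub: Bystander: white plastic screw-top tub, 90 mm wide, 100 mm high. Origin: centre of the underside.
- cullet_box: Bystander: open cardboard box 100 x 130 x 50 mm of glass pieces. Origin: centre of the underside.
- screw_jar: Bystander: amber glass jar with a brass lid, 66 mm wide, 100 mm high. Origin: centre of the underside.
- paddle: Bystander: graphite paddle with a wooden handle, lying flat, 253 mm long along its own x, 62 mm wide, 20 mm high. Origin: on the bench about the middle of its length.
- marver: Bystander: flat dark graphite block 120 x 70 x 18 mm. Origin: centre of the underside.
There are look-alikes about, which are no part of the job. What is shaped like the hook_stand but turquoise is not meant.

How it is judged:
By the outcome, as a careful person would: the job done as asked, in the order asked, and still so for the second after the job is handed in, with the robot touching nothing.
It also fails if it takes over 72 s, if anything falls off the work surface, if the arm or the gripper's body presses on something with over 40 N, if the wrist force passes 120 N, or if a joint passes its speed limit or range.

## Working session

There is one attempt and no reset: what is moved stays moved. The work goes in short steps, Python scripts to look and compute and a tool call to move; the robot and the scene stay as the last step left them, time stands still between calls to the robot, and variables do not carry over. Pictures are saved under pics/ and viewed, at most 10 in all, crops included, and the job is handed in when it is done.

Besides the shell and the picture viewer there is one more tool, called after "Call:" as name(argument=value, ...), one argument or row to a line, values as JSON. apply_moves: Moves the arm, as the interface text tells. Its arguments: {"type":"object","properties":{"deltas":{"type":"array"},"grip_force":{"type":"number"}},"required":["deltas"]}

```bash
mkdir -p pics; ls; python3 - <<'E'
from bench import *
import cv2
s=sense(); print(s)
for n in ("scene","top","wrist"):
    print(n,camera_info(n)); cv2.imwrite(f"pics/{n}0.png",snapshot(n)[:,:,::-1])
E
```

```text
pics
{'time': 0.0, 'joint_pos': array([-8.17838846e+01,  7.51404749e+00,  8.53302857e+01,  1.68235173e-03,
        8.72623500e+01, -4.89195619e+00]), 'qd': array([-0.02915668,  0.00089213, -0.04104531,  0.02078568, -0.13547722,
       -0.01750655]), 'joint_efforts': array([ 3.36097488e-03, -5.69401109e+01, -5.00541508e+01, -4.45849003e-05,
        1.51194725e-02,  7.85871975e-06]), 'tool_pos': array([ 136.03967276, -583.82652453,  244.2458302 ]), 'tcp_rot': array([-1.79893849e+02, -1.07717855e-02,  1.31079797e+01]), 'ft_force': array([-0.07287306, -1.36070474, -1.02197321]), 'wrist_torque': array([0.01283072, 0.00524847, 0.02210896]), 'grip_force': 0.0, 'finger_gap': 85.33622398957591}
scene {'vertical_fov': 43.75026365628318, 'cx': 323.8470871219859, 'cy': 231.68401834359105, 'origin': array([ 998.64184802,  836.70202461, 1756.61828862]), 'rotation': array([ 31.93918866,  -0.68801139, 148.80366141])}
top {'vertical_fov': 50.63155715651534, 'cx': 328.52778361571916, 'cy': 238.8311682191753, 'origin': array([ 247.09472604,  -15.33651824, 1587.34754142]), 'rotation': array([  9.14933528,   0.49712622, -89.40591744])}
wrist {'vertical_fov': 65.70646984690485, 'cx': 319.97887401888266, 'cy': 233.038863245259, 'tool_from_camera': array([[ 8.70424008e-05,  9.52004482e-01,  3.06084072e-01,
         7.81243092e+01],
       [ 9.99999671e-01, -3.29557395e-04,  7.40638816e-04,
         8.78475943e-01],
       [ 8.05963741e-04,  3.06083907e-01, -9.52004198e-01,
        -1.28874330e+02],
       [ 0.00000000e+00,  0.00000000e+00,  0.00000000e+00,
         1.00000000e+00]])}
```

View pics/top0.png

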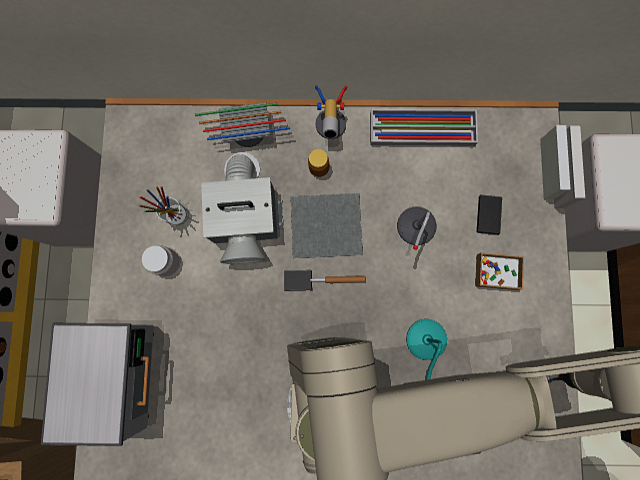

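View pics/scene0.png

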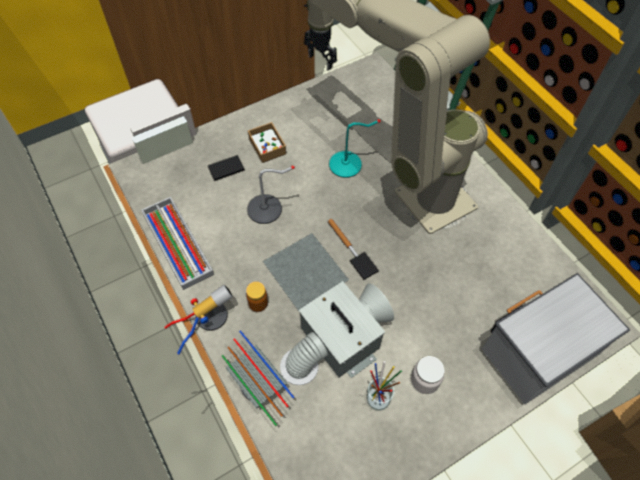

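The top view shows the trap with its cover at about (238,208), with flare below and duct above. The grey mat is at (327,225). Two stands could be the one meant: a black one at (417,225) with its red ball near (416,247), and a turquoise one at (427,340). The black cast base with steel rod fits the description; the turquoise is the look-alike. I'll check this in an enlarged crop and measure at the same time.

```bash
cat > h.py <<'E'
import numpy as np, cv2
from bench import *
from scipy.spatial.transform import Rotation as R
def rot(e): return R.from_euler('xyz',e,degrees=True).as_matrix()
def ray(n,px,st=None):
    c=camera_info(n); f=240/np.tan(np.radians(c['vertical_fov'])/2)
    u,v=px[0]-c['cx'],px[1]-c['cy']
    if n!='wrist':
        d=np.array([u/f,-v/f,-1]); o=np.array(c['origin']); d=rot(c['rotation'])@d
    else:
        r=np.hypot(u,v)+1e-9; t=r/f; d=np.array([u/r*np.sin(t),-v/r*np.sin(t),-np.cos(t)])
        T=c['tool_from_camera']; Rt=rot(st['tcp_rot']); d=Rt@T[:3,:3]@d; o=Rt@T[:3,3]+st['tool_pos']
    return o,d/np.linalg.norm(d)
def plane(n,px,z,st=None):
    o,d=ray(n,px,st); return o+d*(z-o[2])/d[2]
def tri(*rs):
    A=np.zeros((3,3));b=np.zeros(3)
    for o,d in rs:
        P=np.eye(3)-np.outer(d,d);A+=P;b+=P@o
    p=np.linalg.solve(A,b); return p,[round(float(np.linalg.norm((np.eye(3)-np.outer(d,d))@(p-o))),1) for o,d in rs]
def proj(n,p):
    c=camera_info(n); f=240/np.tan(np.radians(c['vertical_fov'])/2)
    q=rot(c['rotation']).T@(np.array(p)-c['origin']); return c['cx']-f*q[0]/q[2], c['cy']+f*q[1]/q[2]
def blobs(m,lo=3):
    n,l,s,c=cv2.connectedComponentsWithStats(m.astype(np.uint8)); return [(np.round(c[i],1).tolist(),s[i].tolist()) for i in range(1,n) if s[i,4]>=lo]
E
python3 - <<'E'
from h import *
t=cv2.imread('pics/top0.png');s=cv2.imread('pics/scene0.png')
for nm,im,(x0,y0,x1,y1),(a0,b0,a1,b1),(m0,n0,m1,n1) in (('top',t,(395,195,450,275),(200,170,280,245),(285,185,370,262)),('scene',s,(240,150,310,225),(295,275,390,380),(255,225,350,310))):
    hsv=cv2.cvtColor(im,cv2.COLOR_BGR2HSV).astype(int)
    z=np.zeros(im.shape[:2],bool);z[y0:y1,x0:x1]=1
    red=z&((hsv[...,0]<8)|(hsv[...,0]>172))&(hsv[...,1]>110)&(hsv[...,2]>70)
    print(nm,'red',blobs(red,2))
    c=np.zeros_like(z);c[b0:b1,a0:a1]=1
    print('dark',blobs(c&(hsv[...,2]<60),8))
    print('base dark',blobs(z&(hsv[...,2]<85),100))
    print('pins',blobs(c&(hsv[...,1]>60)&(hsv[...,0]>8)&(hsv[...,0]<35),1))
    k=np.zeros_like(z);k[n0:n1,m0:m1]=1
A=cv2.resize(t[190:275,385:460],None,fx=4.5,fy=4.5,interpolation=cv2.INTER_CUBIC)
B=cv2.resize(s[150:235,235:310],None,fx=4.5,fy=4.5,interpolation=cv2.INTER_CUBIC)
cv2.imwrite('pics/crop1.png',np.hstack([A,B]))
A=cv2.resize(t[165:275,195:285],None,fx=4.2,fy=4.2,interpolation=cv2.INTER_CUBIC)
B=cv2.resize(s[270:380,295:395],None,fx=4.2,fy=4.2,interpolation=cv2.INTER_CUBIC)
cv2.imwrite('pics/crop2.png',np.hstack([A,B]))
E
```

```text
top red [([415.2, 247.0], [413, 245, 5, 5, 17])]
dark [([252.1, 172.4], [251, 170, 3, 6, 11]), ([271.1, 219.8], [251, 183, 29, 59, 379]), ([234.7, 204.2], [217, 201, 37, 9, 139]), ([219.5, 239.2], [208, 236, 24, 7, 107])]
base dark [([410.7, 223.4], [397, 207, 32, 38, 756]), ([426.2, 235.3], [413, 212, 24, 57, 370])]
pins [([265.6, 204.2], [265, 203, 2, 3, 5]), ([249.0, 204.0], [249, 204, 1, 1, 1]), ([207.1, 208.9], [206, 208, 3, 3, 8])]
scene red [([264.0, 151.2], [263, 150, 3, 3, 6]), ([292.3, 166.9], [291, 166, 4, 3, 9])]
dark [([365.0, 276.0], [361, 275, 10, 4, 24]), ([341.7, 316.4], [332, 304, 20, 28, 102]), ([305.8, 326.1], [302, 319, 10, 14, 42]), ([367.9, 353.4], [365, 351, 6, 6, 10]), ([334.2, 367.7], [332, 364, 6, 8, 12])]
base dark [([271.1, 154.9], [256, 150, 30, 12, 155]), ([268.6, 206.5], [251, 195, 30, 28, 202])]
pins [([323.5, 298.5], [323, 298, 2, 2, 4]), ([359.5, 343.0], [359, 342, 2, 3, 6]), ([387.2, 375.7], [384, 371, 6, 9, 22]), ([372.0, 377.0], [372, 377, 1, 1, 1])]
```

View pics/crop1.png

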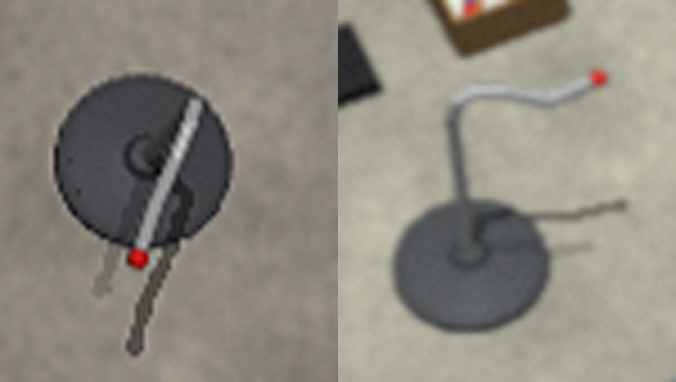

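View pics/crop2.png

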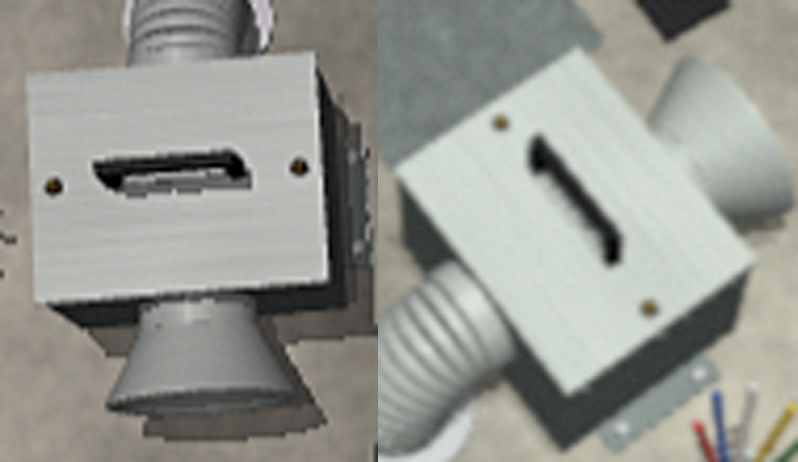

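The crop confirms it: the black cast base has a steel swan-neck and a red ball at top (415.2,247.0) / scene (292.3,166.9). The brass pins show at top (265.6,204.2) and (207.1,208.9), and at scene (323.5,298.5) and (359.5,343).

```bash
python3 - <<'E'
from h import *
np.set_printoptions(precision=1,suppress=True)
T=lambda a,b:tri(ray('top',a),ray('scene',b))
ball=T((415.2,247),(292.3,166.9)); print('ball',ball)
A=T((265.6,204.2),(323.5,298.5));B=T((207.1,208.9),(359.5,343));print('pins',A,B)
d=B[0]-A[0];print('sep',np.linalg.norm(d[:2]),'yaw of +y',np.degrees(np.arctan2(d[1],d[0]))-90,'mid',(A[0]+B[0])/2)
for z in (134,140,148): 
  for n,a,b in (('top',(265.6,204.2),(207.1,208.9)),('scene',(323.5,298.5),(359.5,343))):
    p,q=plane(n,a,z),plane(n,b,z);print(z,n,(p+q)/2,np.linalg.norm(p-q),np.degrees(np.arctan2(*(q-p)[1::-1]))-90)
ct=np.array([(28,75),(316,54),(328,280),(38,300)])/4.2+(195,165)
cs=np.array([(560,395),(400,168),(580,45),(752,262)]);cs=(cs-(378,0))/4.2+(295,270)
P=[T(a,b) for a,b in zip(ct,cs)]
for p in P: print('corner',p)
print('cen',np.mean([p[0] for p in P],0))
print('base',T((417.7,224.9),(263.7,206)), plane('top',(417.7,224.9),8),plane('scene',(263.7,206),8))
# crest of hook / valley
print('crest top end', T((385+193/4.5,190+103/4.5),(235+(455-338)/4.5,150+100/4.5)))
h=T((195+97/4.2,165+160/4.2),(295+(614-378)/4.2,270+240/4.2));g=T((195+240/4.2,165+157/4.2),(295+(538-378)/4.2,270+148/4.2));print('handle ends',h,g)
E
```

```text
ball (array([ 446.7, -236.9,  221. ]), [0.0, 0.0])
pins (array([581.7, 184.6, 138.7]), [0.5, 0.5]) (array([566. , 356.4, 137.1]), [0.2, 0.2])
sep 172.53747954803688 yaw of +y 5.221960153687533 mid [573.8 270.5 137.9]
134 top [574.6 271.3 134. ] 172.2026134925333 5.185643128859823
134 scene [572.9 269.  134. ] 174.01033072256283 5.224327302616629
140 top [573.3 270.2 140. ] 171.49169222180782 5.185643128859795
140 scene [574.5 271.1 140. ] 173.36688796608843 5.224327302616658
148 top [571.5 268.6 148. ] 170.54379719417392 5.185643128859795
148 scene [576.6 273.9 148. ] 172.50896429078915 5.224327302616615
corner (array([648. , 377.2, 129.4]), [1.6, 1.6])
corner (array([660.8, 176.3, 132.1]), [2.8, 2.8])
corner (array([499.8, 161.8, 135.2]), [0.9, 0.9])
corner (array([485.2, 363.4, 129.7]), [0.5, 0.5])
cen [573.5 269.7 131.6]
base (array([ 546.3, -278.6,   18.8]), [0.2, 0.2]) [ 548.5 -280.5    8. ] [ 543.4 -285.4    8. ]
crest top end (array([ 542.6, -274.1,  215.1]), [0.4, 0.4])
handle ends (array([572.7, 316.1, 179.3]), [1.7, 1.7]) (array([578. , 223.5, 161.5]), [4.1, 4.1])
```

Call:
apply_moves(
  deltas=[
    [0, 0, -0.2, 0, 0, -0.995, 0.6],
    [0, 0, -0.2, 0, 0, -0.995, 0.6],
    [0, 0, -0.2, 0, 0, -0.995, 0.6],
    [0, 0, -0.2, 0, 0, -0.995, 0.6],
    [0, 0, -0.2, 0, 0, -0.995, 0.6],
    [0, 0, -0.2, 0, 0, -0.995, 0.6],
    [0, 0, -0.2, 0, 0, -0.995, 0.6],
    [0, 0, -0.2, 0, 0, -0.995, 0.6],
  ],
)

```text
time: 1.15
tool_pos: [136.1, -584.2, 293.0]
tcp_rot: [-180.0, -0.0, 49.7]
ft_force: [-1.1, -0.6, 1.0]
finger_gap: 50.9
grip_force: 0.0
```

Call:
apply_moves(
  deltas=[
    [0, 0, -0.2, 0, 0, -0.995, 0.6],
    [0, 0, -0.2, 0, 0, -0.995, 0.6],
    [0, 0, -0.2, 0, 0, -0.995, 0.6],
    [0, 0, -0.2, 0, 0, -0.995, 0.6],
    [0, 0, -0.2, 0, 0, -0.995, 0.6],
    [0, 0, -0.2, 0, 0, -0.995, 0.6],
    [0, 0, -0.2, 0, 0, -0.995, 0.6],
    [0, 0, -0.2, 0, 0, -0.995, 0.6],
  ],
)

```text
time: 2.15
tool_pos: [136.1, -584.2, 341.0]
tcp_rot: [-180.0, -0.0, 86.2]
ft_force: [-0.2, -0.6, 0.1]
finger_gap: 51.2
grip_force: 0.0
```

Call:
apply_moves(
  deltas=[
    [0, 0, 0, 0, 0, -0.995, 0.6],
    [0, 0, 0, 0, 0, -0.995, 0.6],
    [0.97, 0.61, 0, 0, 0, 0, 0.6],
    [0.97, 0.61, 0, 0, 0, 0, 0.6],
    [0.97, 0.61, 0, 0, 0, 0, 0.6],
    [0.97, 0.61, 0, 0, 0, 0, 0.6],
    [0.97, 0.61, 0, 0, 0, 0, 0.6],
    [0.97, 0.61, 0, 0, 0, 0, 0.6],
  ],
)

```text
time: 3.15
tool_pos: [230.0, -399.4, 341.0]
tcp_rot: [-180.0, -0.0, 95.2]
ft_force: [0.3, 0.0, 0.9]
finger_gap: 51.1
grip_force: 0.0
```

```bash
python3 - <<'E'
from h import *
np.set_printoptions(precision=2,suppress=True)
s=sense();print(s['time'],s['tool_pos'],s['tcp_rot'],s['joint_pos'],s['finger_gap'])
t=cv2.imread('pics/top0.png');h=cv2.cvtColor(t,cv2.COLOR_BGR2HSV).astype(int)
# mat
g=t[185:265,284:370].astype(int); m=(g.mean(2)<125)&(np.ptp(g,axis=2)<25)
m=cv2.morphologyEx(m.astype(np.uint8),cv2.MORPH_OPEN,np.ones((5,5)))
c=max(cv2.findContours(m,cv2.RETR_EXTERNAL,cv2.CHAIN_APPROX_NONE)[0],key=cv2.contourArea)
r=cv2.minAreaRect(c);print(r)
P=np.array([plane('top',p+np.array([284,185]),3)[:2] for p in cv2.boxPoints(r)]);print('mat corners',P,'cen',P.mean(0))
s=cv2.imread('pics/scene0.png');hs=cv2.cvtColor(s,cv2.COLOR_BGR2HSV).astype(int)
z=np.zeros(s.shape[:2],bool);z[110:180,325:390]=1
b=blobs(z&((hs[...,0]<8)|(hs[...,0]>172))&(hs[...,1]>110),2);print('turq ball',b)
for q in b: print(plane('scene',q[0],218))
print('turq base',plane('scene',(346,164),8))
E
```

```text
3.15 [ 229.95 -399.36  340.97] [-180.     -0.03   95.2 ] [-66.45 -15.46  97.26   0.    98.22 -71.64] 51.14798500119752
((42.041358947753906, 39.07533264160156), (66.48930358886719, 70.40948486328125), 87.79740142822266)
mat corners [[ 652.71  127.74]
 [ 663.48  -98.17]
 [ 448.59 -106.32]
 [ 437.96  114.85]] cen [550.68   9.53]
turq ball [([378.7, 120.3], [377, 119, 4, 4, 10])]
[  90.29 -263.69  218.  ]
turq base [ 192.04 -296.08    8.  ]
```

Call:
apply_moves(
  deltas=[
    [0.963, 0.611, 0, 0, 0, 0, 0.6],
    [0.963, 0.611, 0, 0, 0, 0, 0.6],
    [0.963, 0.611, 0, 0, 0, 0, 0.6],
    [0.963, 0.611, 0, 0, 0, 0, 0.6],
    [0.963, 0.611, 0, 0, 0, 0, 0.6],
    [0.963, 0.611, 0, 0, 0, 0, 0.6],
    [0.963, 0.611, 0, 0, 0, 0, 0.6],
    [0.963, 0.611, 0, 0, 0, 0, 0.6],
  ],
)

```text
time: 4.15
tool_pos: [355.0, -156.0, 341.1]
tcp_rot: [-180.0, -0.0, 95.2]
ft_force: [-0.5, -0.3, -0.0]
finger_gap: 51.2
grip_force: 0.0
```

Call:
apply_moves(
  deltas=[
    [0.963, 0.611, 0, 0, 0, 0, 0.6],
    [0.963, 0.611, 0, 0, 0, 0, 0.6],
    [0.963, 0.611, 0, 0, 0, 0, 0.6],
    [0.963, 0.611, 0, 0, 0, 0, 0.6],
    [0.963, 0.611, 0, 0, 0, 0, 0.6],
    [0.963, 0.611, 0, 0, 0, 0, 0.6],
    [0.963, 0.611, 0, 0, 0, 0, 0.6],
    [0.963, 0.611, 0, 0, 0, 0, 0.6],
  ],
)

```text
time: 5.15
tool_pos: [480.1, 87.5, 341.0]
tcp_rot: [-180.0, 0.0, 95.2]
ft_force: [1.0, -0.4, 0.2]
finger_gap: 51.3
grip_force: 0.0
```

Call:
apply_moves(
  deltas=[
    [0.963, 0.611, 0, 0, 0, 0, 0.6],
    [0.963, 0.611, 0, 0, 0, 0, 0.6],
    [0.963, 0.611, 0, 0, 0, 0, 0.6],
    [0.963, 0.611, 0, 0, 0, 0, 0.6],
    [0.963, 0.611, 0, 0, 0, 0, 0.6],
    [0.963, 0.611, 0, 0, 0, 0, 0.6],
  ],
)

```text
time: 5.9
tool_pos: [573.9, 270.0, 340.8]
tcp_rot: [-180.0, 0.0, 95.2]
ft_force: [-0.3, -0.1, -0.3]
finger_gap: 51.4
grip_force: 0.0
```

```bash
python3 - <<'E'
from h import *
np.set_printoptions(precision=2,suppress=True)
s=sense();im=snapshot('wrist')[:,:,::-1].copy();cv2.imwrite('pics/w1.png',im)
print(s['time'],s['tool_pos'],s['tcp_rot'],s['joint_pos'])
h=cv2.cvtColor(im,cv2.COLOR_BGR2HSV).astype(int)
b=blobs((h[...,1]>90)&(h[...,0]>8)&(h[...,0]<35),6);print(b)
for q in b:
  print(q[0],plane('wrist',q[0],134,s),plane('wrist',q[0],140,s),plane('wrist',q[0],148,s))
E
```

```text
5.9 [573.9  269.99 340.83] [-179.96    0.01   95.2 ] [20.57 11.84 70.55 -0.   97.65 15.36]
[([338.6, 1.8], [336, 0, 6, 6, 20]), ([347.4, 1.3], [345, 0, 5, 4, 16]), ([591.5, 68.3], [585, 0, 14, 156, 1373]), ([323.1, 104.6], [320, 102, 7, 6, 33]), ([549.5, 261.5], [518, 104, 51, 263, 1591]), ([579.2, 149.3], [578, 143, 3, 12, 27]), ([323.0, 283.5], [320, 281, 7, 6, 31]), ([178.9, 343.8], [173, 336, 14, 15, 157]), ([3.3, 436.7], [0, 424, 9, 28, 73]), ([452.6, 438.3], [448, 430, 9, 18, 26]), ([461.0, 442.4], [454, 430, 14, 26, 91]), ([478.9, 456.6], [472, 446, 15, 22, 121]), ([18.7, 471.3], [3, 457, 32, 23, 397])]
[338.6, 1.8] [573.18 456.58 134.  ] [573.07 454.62 140.  ] [572.92 452.01 148.  ]
[347.4, 1.3] [580.94 457.99 134.  ] [580.69 456.01 140.  ] [580.35 453.37 148.  ]
[591.5, 68.3] [848.75 450.67 134.  ] [843.71 448.82 140.  ] [836.99 446.36 148.  ]
[323.1, 104.6] [568.2  359.17 134.  ] [568.17 358.96 140.  ] [568.14 358.67 148.  ]
[549.5, 261.5] [836.38 229.95 134.  ] [831.57 232.04 140.  ] [825.14 234.83 148.  ]
[579.2, 149.3] [843.79 358.8  134.  ] [838.84 358.59 140.  ] [832.24 358.32 148.  ]
[323.0, 283.5] [584.1  187.51 134.  ] [583.79 190.37 140.  ] [583.38 194.17 148.  ]
[178.9, 343.8] [426.93  91.99 134.  ] [429.43  96.55 140.  ] [432.76 102.63 148.  ]
[3.3, 436.7] [ -40.22 -263.86  134.  ] [ -29.37 -252.94  140.  ] [ -14.9  -238.37  148.  ]
[452.6, 438.3] [789.46 -44.88 134.  ] [785.48 -37.88 140.  ] [780.17 -28.53 148.  ]
[461.0, 442.4] [806.47 -55.88 134.  ] [802.18 -48.67 140.  ] [796.47 -39.07 148.  ]
[478.9, 456.6] [851.48 -96.21 134.  ] [846.39 -88.29 140.  ] [839.61 -77.72 148.  ]
[18.7, 471.3] [ -66.37 -401.12  134.  ] [ -55.06 -387.75  140.  ] [ -39.97 -369.92  148.  ]
```

View pics/w1.png

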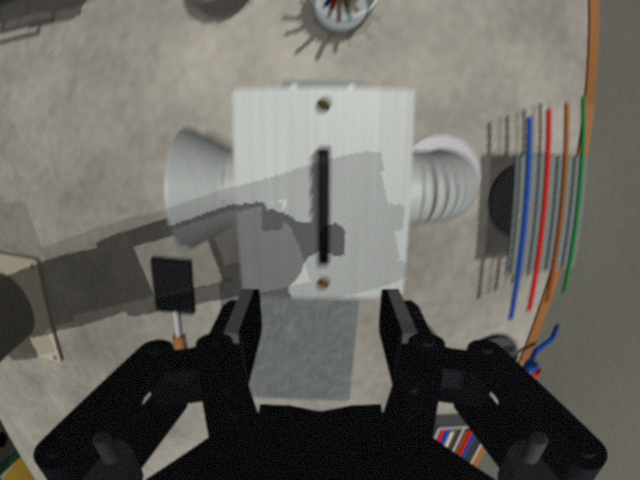

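The wrist view looks straight down on the cover. The pins are at (323,105) and (323,284), and the black bar runs along column ~322 from row 148 to 262, midway between the jaws. I'll descend part way, then check the bar's height and centring.

Call:
apply_moves(
  deltas=[
    [0, 0.05, 0.8, 0, 0, 0, 0.6],
    [0, 0, 0.8, 0, 0, 0, 0.6],
    [0, 0, 0.8, 0, 0, 0, 0.6],
    [0, 0, 0.8, 0, 0, 0, 0.6],
    [0, 0, 0.6, 0, 0, 0, 0.6],
    [0, 0, 0, 0, 0, 0, 0.6],
  ],
)

```text
time: 6.7
tool_pos: [574.0, 268.7, 225.1]
tcp_rot: [-179.8, 0.1, 95.2]
ft_force: [0.9, -0.7, 0.6]
finger_gap: 51.6
grip_force: 0.0
```

```bash
python3 - <<'E'
from h import *
np.set_printoptions(precision=2,suppress=True)
s=sense();im=snapshot('wrist')[:,:,::-1].copy();cv2.imwrite('pics/w2.png',im)
print(s['time'],s['tool_pos'],s['tcp_rot'],s['ft_force'])
g1=cv2.cvtColor(cv2.imread('pics/w1.png'),cv2.COLOR_BGR2GRAY);g=cv2.cvtColor(im,cv2.COLOR_BGR2GRAY)
for r in (160,180,200,220,240): print('w1',r,np.where(g1[r,290:360]<45)[0][[0,-1]]+290)
for r in (100,140,180,220,260,300,340,380):
  d=np.where(g[r]<45)[0]; print('w2',r,[ (int(a[0]),int(a[-1])) for a in np.split(d,np.where(np.diff(d)>1)[0]+1) if len(a)>4])
h=cv2.cvtColor(im,cv2.COLOR_BGR2HSV).astype(int)
print([q for q in blobs((h[...,1]>90)&(h[...,0]>8)&(h[...,0]<35),20) if 250<q[0][0]<400])
E
```

```text
6.7 [574.02 268.7  225.11] [-179.79    0.06   95.2 ] [ 0.92 -0.68  0.59]
w1 160 [320 326]
w1 180 [319 326]
w1 200 [319 326]
w1 220 [319 326]
w1 240 [319 327]
w2 100 []
w2 140 []
w2 180 [(313, 331), (561, 573)]
w2 220 [(313, 331), (531, 569)]
w2 260 [(313, 331), (538, 563)]
w2 300 [(113, 159), (249, 259), (313, 329), (382, 391)]
w2 340 [(120, 166), (198, 232), (239, 258), (315, 329), (383, 401), (409, 441)]
w2 380 [(105, 248), (392, 538)]
[([322.4, 100.0], [315, 93, 16, 16, 190]), ([321.7, 354.1], [316, 344, 12, 20, 164])]
```

View pics/w2.png

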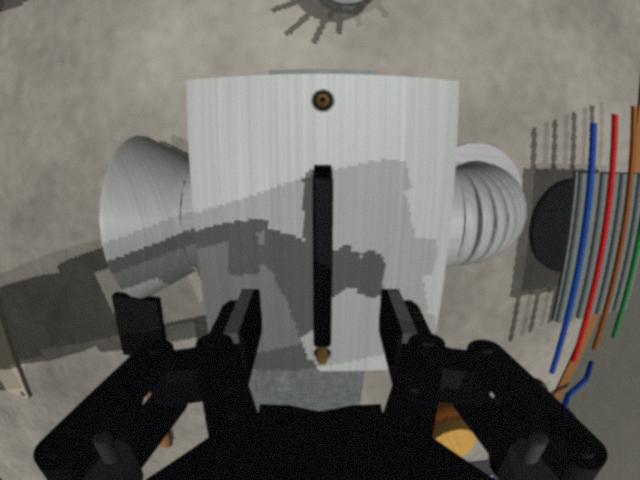

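The bar fills columns 313–331, and the jaws' inner edges are at 259 and 382, so it is centred to within a millimetre. I'll go down and close gently.

Call:
apply_moves(
  deltas=[
    [0, 0.02, 0.6, 0, 0, 0, 0.6],
    [0, 0, 0.6, 0, 0, 0, 0.6],
    [0, 0, 0.5, 0, 0, 0, 0.6],
    [0, 0, 0.2, 0, 0, 0, 0.6],
    [0, 0, 0, 0, 0, 0, 0],
    [0, 0, 0, 0, 0, 0, 0],
    [0, 0, 0, 0, 0, 0, 0],
    [0, 0, 0, 0, 0, 0, 0],
  ],
  grip_force=30,
)

```text
time: 7.75
tool_pos: [576.1, 269.4, 171.3]
tcp_rot: [179.9, -0.0, 95.2]
ft_force: [-0.5, 0.4, 3.4]
finger_gap: 9.2
grip_force: 30.6
```

Call:
apply_moves(
  deltas=[
    [0, 0, 0, 0, 0, 0, 0],
    [0, 0, 0, 0, 0, 0, 0],
  ],
)

```text
time: 8.0
tool_pos: [576.1, 269.4, 171.3]
tcp_rot: [179.9, -0.0, 95.2]
ft_force: [-1.1, -0.6, 5.3]
finger_gap: 9.6
grip_force: 30.9
```

```bash
python3 -c "
from h import *
s=sense()
for k in ('time','tool_pos','tcp_rot','ft_force','wrist_torque','finger_gap','grip_force'): print(k,np.round(s[k],2))"
```

```text
time 8.0
tool_pos [576.13 269.4  171.27]
tcp_rot [ 1.7992e+02 -3.0000e-02  9.5200e+01]
ft_force [-1.15 -0.56  5.26]
wrist_torque [-0.    0.19 -0.04]
finger_gap 9.61
grip_force 30.91
```

Call:
apply_moves(
  deltas=[
    [0, 0, 0, 0, 0, 0, 0],
    [0, 0, 0, 0, 0, 0, 0],
    [0, 0, -0.1, 0, 0, 0, 0],
    [0, 0, -0.2, 0, 0, 0, 0],
    [0, 0, -0.3, 0, 0, 0, 0],
    [0, 0, -0.4, 0, 0, 0, 0],
    [0, 0, -0.5, 0, 0, 0, 0],
    [0, 0, -0.5, 0, 0, 0, 0],
  ],
  grip_force=80,
)

```text
time: 9.0
tool_pos: [575.9, 269.3, 231.9]
tcp_rot: [179.9, -0.0, 95.2]
ft_force: [0.6, 0.2, -3.9]
finger_gap: 8.2
grip_force: 78.1
```

Call:
apply_moves(
  deltas=[
    [-0.3, -0.05, -0.3, 0, 0, 0, 0],
    [-0.6, -0.1, -0.2, 0, 0, 0, 0],
    [-0.9, -0.18, 0, 0, 0, 0, 0],
    [-0.9, -0.18, 0, 0, 0, 0, 0],
    [-0.9, -0.18, 0, 0, 0, 0, 0],
    [-0.9, -0.18, 0, 0, 0, 0, 0],
    [-0.9, -0.18, 0, 0, 0, 0, 0],
    [-0.9, -0.18, 0, 0, 0, 0, 0],
  ],
)

```text
time: 10.0
tool_pos: [555.3, 75.4, 245.0]
tcp_rot: [-180.0, 0.0, 95.2]
ft_force: [0.2, -0.5, -3.8]
finger_gap: 8.6
grip_force: 78.1
```

Call:
apply_moves(
  deltas=[
    [-0.9, -0.18, 0, 0, 0, 0, 0],
    [-0.7, -0.14, 0, 0, 0, 0, 0],
    [-0.4, -0.08, 0, 0, 0, 0, 0],
    [-0.2, 0, 0, 0, 0, 0, 0],
    [0, 0, 0, 0, 0, 0, 0],
  ],
)

```text
time: 10.62
tool_pos: [550.1, 10.7, 245.3]
tcp_rot: [-180.0, -0.0, 95.2]
ft_force: [-0.5, 0.5, -4.6]
finger_gap: 8.3
grip_force: 78.1
```

```bash
python3 - <<'E'
from h import *
s=sense();a=snapshot('top')[:,:,::-1];b=snapshot('scene')[:,:,::-1]
cv2.imwrite('pics/top1.png',a);cv2.imwrite('pics/scene1.png',b)
for k in ('time','tool_pos','tcp_rot','ft_force','wrist_torque','finger_gap','grip_force'): print(k,np.round(s[k],2))
A=cv2.resize(a[165:275,195:385],None,fx=4,fy=4,interpolation=cv2.INTER_CUBIC)
cv2.imwrite('pics/crop3.png',A)
E
```

```text
time 10.62
tool_pos [550.09  10.7  245.26]
tcp_rot [-1.800e+02 -1.000e-02  9.518e+01]
ft_force [-0.46  0.53 -4.63]
wrist_torque [-0.03 -0.02 -0.01]
finger_gap 8.28
grip_force 78.14
```

View pics/crop3.png

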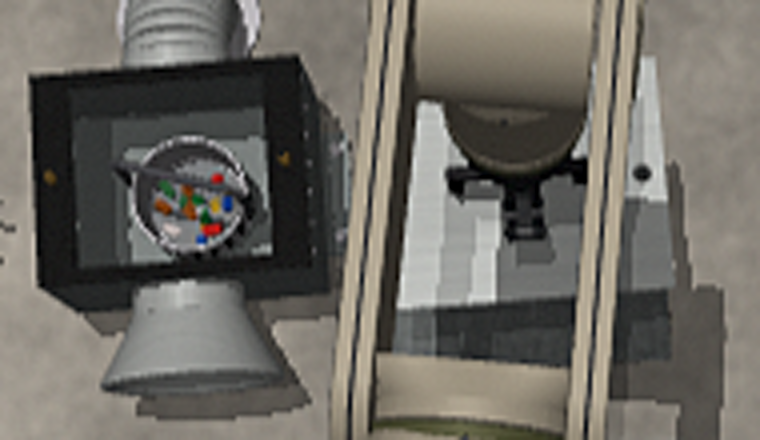

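Cover held level (4 N), a hand's breadth over the mat. The open trap shows the basket at crop (190,195), its bail running from (120,162) to (245,190). Now I'll lower the cover.

Call:
apply_moves(
  deltas=[
    [0, 0, 0.5, 0, 0, 0, 0],
    [0, 0, 0.8, 0, 0, 0, 0],
    [0, 0, 0.9, 0, 0, 0, 0],
    [0, 0, 0.9, 0, 0, 0, 0],
    [0, 0, 0.9, 0, 0, 0, 0],
    [0, 0, 0.9, 0, 0, 0, 0],
    [0, 0, 0.7, 0, 0, 0, 0],
    [0, 0, 0.4, 0, 0, 0, 0],
  ],
)

```text
time: 11.72
tool_pos: [548.6, 11.4, 62.8]
tcp_rot: [-179.8, -0.0, 95.2]
ft_force: [-0.8, 0.4, -4.0]
finger_gap: 8.0
grip_force: 78.1
```

Call:
apply_moves(
  deltas=[
    [0, 0, 0.2, 0, 0, 0, 0],
    [0, 0, 0.1, 0, 0, 0, 0],
    [0, 0, 0.1, 0, 0, 0, 0],
    [0, 0, 0, 0, 0, 0, 0],
  ],
)

```text
time: 12.22
tool_pos: [550.4, 10.8, 53.6]
tcp_rot: [180.0, 0.0, 95.2]
ft_force: [0.6, 0.1, -4.4]
finger_gap: 8.7
grip_force: 78.1
```

Call:
apply_moves(
  deltas=[
    [0, 0, 0.1, 0, 0, 0, 0],
    [0, 0, 0.08, 0, 0, 0, 0],
    [0, 0, 0.05, 0, 0, 0, 0],
    [0, 0, 0.04, 0, 0, 0, 0],
    [0, 0, 0.03, 0, 0, 0, 0],
    [0, 0, 0, 0, 0, 0, 0],
  ],
)

```text
time: 12.98
tool_pos: [550.2, 10.8, 44.4]
tcp_rot: [180.0, -0.0, 95.2]
ft_force: [-0.7, 0.2, -2.8]
finger_gap: 8.2
grip_force: 78.4
```

Call:
apply_moves(
  deltas=[
    [0, 0, 0.03, 0, 0, 0, 0],
    [0, 0, 0, 0, 0, 0, 0],
    [0, 0, 0, 0, 0, 0, 0],
  ],
)

```text
time: 13.35
tool_pos: [550.3, 10.8, 44.4]
tcp_rot: [180.0, 0.0, 95.2]
ft_force: [-5.9, 0.2, 6.9]
finger_gap: 8.8
grip_force: 79.7
```

Call:
apply_moves(
  deltas=[
    [0, 0, 0, 0, 0, 0, 0.45],
    [0, 0, 0, 0, 0, 0, 0.45],
    [0, 0, 0, 0, 0, 0, 0.45],
    [0, 0, -0.3, 0, 0, 0, 0.45],
    [0, 0, -0.6, 0, 0, 0, 0.45],
    [0, 0, -0.9, 0, 0, 0, 0.45],
    [0, 0, -1, 0, 0, 0, 0.45],
    [0, 0, -1, 0, 0, 0, 0.45],
  ],
)

```text
time: 14.35
tool_pos: [550.5, 10.8, 160.0]
tcp_rot: [179.9, 0.0, 95.2]
ft_force: [0.3, 0.8, -0.9]
finger_gap: 38.2
grip_force: 0.0
```

```bash
python3 - <<'E'
from h import *
np.set_printoptions(precision=1,suppress=True)
a=cv2.imread('pics/top1.png');b=cv2.imread('pics/scene1.png')
A=cv2.resize(a[175:245,200:280],None,fx=5,fy=5,interpolation=cv2.INTER_CUBIC)
B=cv2.resize(b[280:375,300:390],None,fx=4.4,fy=4.4,interpolation=cv2.INTER_CUBIC)
h=max(A.shape[0],B.shape[0])
f=lambda i:cv2.copyMakeBorder(i,0,h-i.shape[0],0,0,cv2.BORDER_CONSTANT)
cv2.imwrite('pics/crop4.png',np.hstack([f(A),f(B)]))
E
```

```text
(no output)
```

View pics/crop4.png

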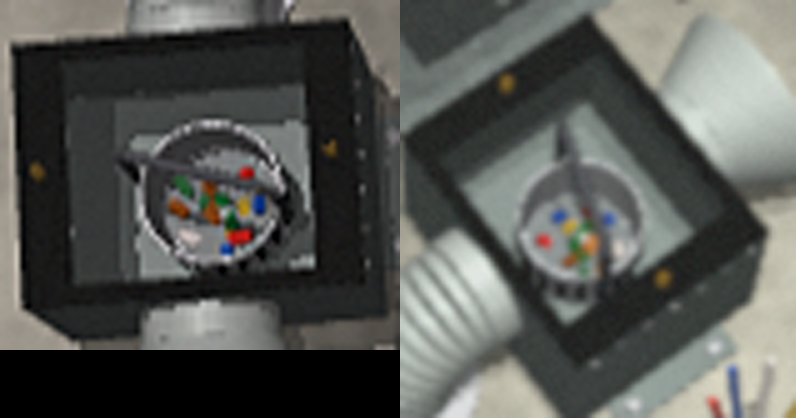

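The bail's bar shows in the top view from (224.4,207.0) to (257,212), and in the scene view from (346.6,343.6) to (337,309.5).

```bash
python3 - <<'E'
from h import *
np.set_printoptions(precision=1,suppress=True)
T=lambda a,b:tri(ray('top',a),ray('scene',b))
p=T((224.4,207),(346.6,343.6));q=T((257,212),(337,309.5));print(p,q,(p[0]+q[0])/2)
for z in (116,):
  for n,a,b in (('top',(224.4,207),(257,212)),('scene',(346.6,343.6),(337,309.5))):
    u,v=plane(n,a,z),plane(n,b,z);print(n,u,v,(u+v)/2,np.degrees(np.arctan2(*(u-v)[1::-1]))-90)
E
```

```text
(array([584.7, 319.9,  77.3]), [1.3, 1.3]) (array([561.1, 218.5, 103.9]), [5.6, 5.6]) [572.9 269.2  90.6]
top [577.  310.4 116. ] [562.6 212.9 116. ] [569.8 261.7 116. ] -8.373697105544181
scene [593.3 332.6 116. ] [560.3 226.8 116. ] [576.8 279.7 116. ] -17.317930924312506
```

Call:
apply_moves(
  deltas=[
    [0, 0, -0.9, 0, 0, 0.93, 0.4],
    [0, 0, -0.9, 0, 0, 0.93, 0.4],
    [0, 0, -0.9, 0, 0, 0.93, 0.4],
    [0, 0, -0.9, 0, 0, 0.93, 0.4],
    [0, 0, -0.9, 0, 0, 0, 0.4],
    [0.95, -0.12, 0, 0, 0, 0, 0.4],
    [0.95, -0.12, 0, 0, 0, 0, 0.4],
    [0.95, -0.12, 0, 0, 0, 0, 0.4],
  ],
)

```text
time: 15.35
tool_pos: [557.2, 97.5, 294.4]
tcp_rot: [179.9, -0.0, 78.1]
ft_force: [0.1, 0.2, 0.3]
finger_gap: 34.2
grip_force: 0.0
```

Call:
apply_moves(
  deltas=[
    [0.95, -0.12, 0, 0, 0, 0, 0.4],
    [0.95, -0.12, 0, 0, 0, 0, 0.4],
    [0.95, -0.12, 0, 0, 0, 0, 0.4],
    [0.95, -0.12, 0, 0, 0, 0, 0.4],
    [0.95, -0.12, 0, 0, 0, 0, 0.4],
    [0.6, 0, 0, 0, 0, 0, 0.4],
    [0.3, 0, 0, 0, 0, 0, 0.4],
    [0, 0, 0, 0, 0, 0, 0.4],
  ],
)

```text
time: 16.35
tool_pos: [574.4, 266.3, 292.6]
tcp_rot: [180.0, 0.0, 78.2]
ft_force: [-0.3, 0.3, -0.1]
finger_gap: 34.2
grip_force: 0.0
```

```bash
python3 - <<'E'
from h import *
np.set_printoptions(precision=2,suppress=True)
s=sense();im=snapshot('wrist')[:,:,::-1].copy();cv2.imwrite('pics/w3.png',im)
np.save('s3.npy',np.r_[s['tool_pos'],s['tcp_rot']])
print(s['time'],s['tool_pos'],s['tcp_rot'],s['ft_force'])
E
```

```text
16.35 [574.39 266.26 292.57] [180.     0.01  78.17] [-0.31  0.3  -0.06]
```

View pics/w3.png

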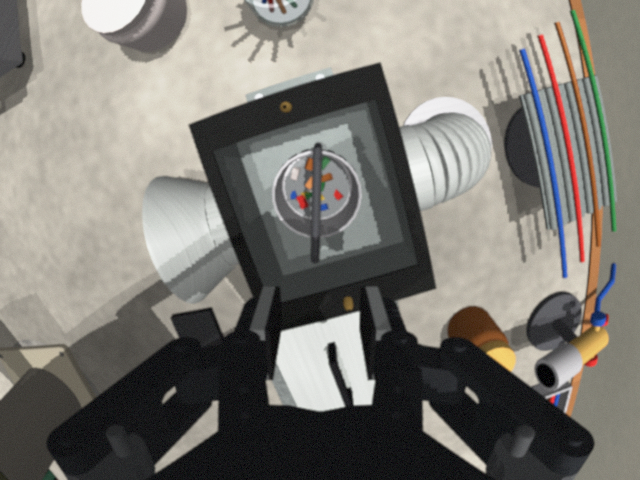

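The wrist view shows the basket in the open trap with its cup centred at ~(316,193). The bail's bar is the dark strip from (319,146) to (315,260), almost parallel to the jaw plane.

```bash
cat > bar.py <<'E'
from h import *
np.set_printoptions(precision=1,suppress=True)
def bar(im,rows,c0=300,c1=335,wmin=4,off=12):
    g=cv2.GaussianBlur(cv2.cvtColor(im,cv2.COLOR_BGR2GRAY),(3,3),0).astype(int); pts=[]
    for r in rows:
        w=g[r,c0:c1]; i=np.where(w<w.min()+off)[0]; i=i[abs(i-np.median(i))<12]; pts.append((i.mean()+c0,r,len(i),w.min()))
    return np.array(pts)
E
python3 - <<'E'
from bar import *
im=cv2.imread('pics/w3.png');a=np.load('s3.npy');st=dict(tool_pos=a[:3],tcp_rot=a[3:])
P=bar(im,range(138,274,4));print(P)
k=P[(P[:,1]>155)&(P[:,1]<250)]
f=np.polyfit(k[:,1],k[:,0],1);f=np.polyfit(*(k[abs(np.polyval(f,k[:,1])-k[:,0])<2][:,[1,0]].T),1);print(f)
for z in (112,118,124):
  u,v=[plane('wrist',(np.polyval(f,r),r),z,st) for r in (150,250)];print(z,u,v,np.degrees(np.arctan2(*(u-v)[1::-1]))-90)
for r in (146,260): print(r,plane('wrist',(np.polyval(f,r),r),118,st))
E
```

```text
[[300.  138.    1.  151. ]
 [318.  142.    3.  127. ]
 [317.5 146.    4.   48. ]
 [316.5 150.    8.   75. ]
 [317.  154.    9.   77. ]
 [318.9 158.    7.   67. ]
 [317.8 162.    8.   76. ]
 [317.6 166.    9.   78. ]
 [315.9 170.    7.   77. ]
 [312.5 174.   13.   75. ]
 [314.9 178.   10.   79. ]
 [317.5 182.   10.   78. ]
 [317.8 186.    8.   76. ]
 [317.1 190.    8.   79. ]
 [309.  194.    7.   63. ]
 [306.  198.    5.   65. ]
 [306.  202.    3.   59. ]
 [306.  206.    3.   60. ]
 [313.3 210.   12.   77. ]
 [312.5 214.   11.   75. ]
 [315.5 218.    8.   81. ]
 [312.7 222.   10.   69. ]
 [311.3 226.   16.   68. ]
 [311.2 230.   17.   68. ]
 [315.5 234.    8.   70. ]
 [315.  238.    7.   55. ]
 [315.  242.    7.   47. ]
 [315.  246.    7.   48. ]
 [314.5 250.    6.   47. ]
 [314.  254.    7.   49. ]
 [314.  258.    7.   44. ]
 [314.5 262.    6.   55. ]
 [326.  266.   17.   54. ]
 [319.  270.   23.   55. ]]
[ -0.1 327.9]
112 [582.5 316.2 112. ] [558.1 231.3 112. ] -16.05145098554327
118 [582.7 316.7 118. ] [558.7 233.4 118. ] -16.051450985543283
124 [582.8 317.2 124. ] [559.3 235.6 124. ] -16.051450985543298
146 [583.6 319.8 118. ]
260 [556.1 224.4 118. ]
```

```bash
python3 - <<'E'
from bar import *
a=np.load('s3.npy');st=dict(tool_pos=a[:3],tcp_rot=a[3:])
k=np.array([(317,154),(317.8,162),(317.6,166),(317.5,182),(317.8,186),(317.1,190),(315.5,218),(315.5,234),(315,242),(315,246),(314.5,250),(314,254),(314,258)])
f=np.polyfit(k[:,1],k[:,0],1);print(f,np.polyval(f,k[:,1])-k[:,0])
u,v=[plane('wrist',(np.polyval(f,r),r),118,st) for r in (145,262)];m=(u+v)/2
yaw=np.degrees(np.arctan2(*(u-v)[1::-1]));print(u,v,m,yaw,np.linalg.norm(u-v))
t=m-27*np.array([np.cos(np.radians(yaw)),np.sin(np.radians(yaw)),0]);d=t-a[:3]
A=rot(st['tcp_rot']).T@d;print('grip',t,'tool delta mm',A,'in units',A/30)
im=cv2.imread('pics/w3.png');hs=cv2.cvtColor(im,cv2.COLOR_BGR2GRAY)
c=cv2.HoughCircles(cv2.GaussianBlur(hs[130:270,250:390],(3,3),0),cv2.HOUGH_GRADIENT,1,200,param1=120,param2=15,minRadius=36,maxRadius=50);print(c)
if c is not None:
  print('rim centre',plane('wrist',c[0,0,:2]+(250,130),61,st))
E
```

```text
[ -0.  323.7] [ 1.1 -0.   0.  -0.4 -0.9 -0.3  0.3 -0.3 -0.1 -0.2  0.1  0.5  0.3]
[584.5 320.5 118. ] [559.8 221.7 118. ] [572.1 271.1 118. ] 76.0137339569306 101.86363131646063
grip [565.6 244.9 118. ] tool delta mm [-22.7  -4.2 174.6] in units [-0.8 -0.1  5.8]
[[[66.5 62.5 42.7]]]
rim centre [571.8 270.8  61. ]
```

Call:
apply_moves(
  deltas=[
    [-0.38, -0.07, 0.2, 0, 0, 0.47, 0.4],
    [-0.38, -0.07, 0.7, 0, 0, 0, 0.4],
    [0, 0, 0.9, 0, 0, 0, 0.4],
    [0, 0, 0.9, 0, 0, 0, 0.4],
    [0, 0, 0.7, 0, 0, 0, 0.4],
    [0, 0, 0.2, 0, 0, 0, 0.4],
    [0, 0, 0, 0, 0, 0, 0.4],
    [0, 0, 0, 0, 0, 0, 0.4],
  ],
)

```text
time: 17.4
tool_pos: [565.8, 245.2, 185.9]
tcp_rot: [179.9, -0.1, 76.0]
ft_force: [-0.1, 0.1, 0.4]
finger_gap: 33.8
grip_force: 0.0
```

```bash
python3 - <<'E'
from bar import *
s=sense();im=snapshot('wrist')[:,:,::-1].copy();cv2.imwrite('pics/w4.png',im)
np.save('s4.npy',np.r_[s['tool_pos'],s['tcp_rot']])
print(s['time'],s['tool_pos'],s['tcp_rot'])
P=bar(im,range(90,420,8),295,345,off=15)
print(P[:,:])
a=np.load('s3.npy');st=dict(tool_pos=a[:3],tcp_rot=a[3:])
for p in ([584.5,320.5,118],[559.8,221.7,118],[572.1,271.1,118],[565.6,244.9,118]):
  # predicted pixel by inversion
  from scipy.optimize import least_squares
  r=least_squares(lambda x:(plane('wrist',x,p[2],s)-p)[:2],(320,200));print(p,r.x)
E
```

```text
17.4 [565.8 245.2 185.9] [179.9  -0.1  76. ]
[[314.5  90.   24.   97. ]
 [303.5  98.   18.   99. ]
 [308.5 106.   24.  127. ]
 [299.  114.    9.  133. ]
 [318.5 122.    4.  101. ]
 [318.  130.   10.   85. ]
 [318.4 138.    7.   83. ]
 [313.4 146.    7.   87. ]
 [318.  154.    8.   91. ]
 [317.  162.    7.   89. ]
 [314.2 170.   12.   82. ]
 [321.7 178.    7.   78. ]
 [320.2 186.    8.   83. ]
 [309.7 194.    7.   68. ]
 [305.4 202.    5.   67. ]
 [305.5 210.    4.   63. ]
 [314.1 218.    7.   75. ]
 [317.4 226.    8.   84. ]
 [317.3 234.   10.   77. ]
 [311.2 242.   10.   74. ]
 [319.5 250.   10.   78. ]
 [317.5 258.    6.   68. ]
 [320.  266.   13.   54. ]
 [320.  274.   13.   53. ]
 [320.  282.   13.   52. ]
 [321.  290.   13.   50. ]
 [319.5 298.   24.   64. ]
 [319.5 306.   24.   64. ]
 [319.5 314.   24.   64. ]
 [319.5 322.   24.   64. ]
 [319.5 330.   24.   65. ]
 [338.  338.   13.   17. ]
 [323.5 346.   24.   20. ]
 [319.5 354.   24.   21. ]
 [318.5 362.   24.   23. ]
 [318.5 370.   24.   21. ]
 [307.5 378.   24.   27. ]
 [343.  386.    3.   17. ]
 [343.5 394.    2.   19. ]
 [344.  402.    1.   18. ]
 [299.  410.    9.   21. ]
 [319.5 418.   24.   21. ]]
[584.5, 320.5, 118] [319.4 117.8]
[559.8, 221.7, 118] [319.3 295.3]
[572.1, 271.1, 118] [319.2 211.9]
[565.6, 244.9, 118] [319.3 257.9]
```

The bar's ends appear at rows ~118 and ~294. From a bar height of 118 mm I'd predict 117.8 and 295.3, so the height is confirmed. Going in.

Call:
apply_moves(
  deltas=[
    [0, 0, 0.5, 0, 0, 0, 0.4],
    [0, 0, 0.7, 0, 0, 0, 0.4],
    [0, 0, 0.6, 0, 0, 0, 0.4],
    [0, 0, 0.4, 0, 0, 0, 0.4],
    [0, 0, 0.2, 0, 0, 0, 0.4],
    [0, 0, 0, 0, 0, 0, 0.4],
    [0, 0, 0, 0, 0, 0, 0],
    [0, 0, 0, 0, 0, 0, 0],
  ],
  grip_force=30,
)

```text
time: 18.45
tool_pos: [565.7, 245.3, 113.4]
tcp_rot: [179.9, -0.1, 76.0]
ft_force: [1.0, 0.8, 1.0]
finger_gap: 6.8
grip_force: 29.2
```

Call:
apply_moves(
  deltas=[
    [0, 0, 0, 0, 0, 0, 0],
    [0, 0, 0, 0, 0, 0, 0],
    [0, 0, 0, 0, 0, 0, 0],
  ],
  grip_force=90,
)

```text
time: 18.82
tool_pos: [565.7, 245.1, 113.5]
tcp_rot: [179.9, -0.0, 76.0]
ft_force: [-0.8, -0.5, 5.9]
finger_gap: 5.1
grip_force: 88.1
```

Call:
apply_moves(
  deltas=[
    [0, 0, -0.1, 0, 0, 0, 0],
    [0, 0, -0.3, 0, 0, 0, 0],
    [0, 0, -0.5, 0, 0, 0, 0],
    [0, 0, -0.8, 0, 0, 0, 0],
    [0, 0, -1, 0, 0, 0, 0],
    [0, 0, -1, 0, 0, 0, 0],
    [0, 0, -1, 0, 0, 0, 0],
    [0, 0, -0.7, 0, 0, 0, 0],
  ],
)

```text
time: 19.82
tool_pos: [565.5, 245.2, 277.3]
tcp_rot: [179.9, -0.1, 76.0]
ft_force: [0.7, -0.3, -2.1]
finger_gap: 5.0
grip_force: 87.9
```

Call:
apply_moves(
  deltas=[
    [0, 0, -0.4, 0, 0, 0.3, 0],
    [0, 0, -0.1, 0, 0, 0.6, 0],
    [0, 0, 0, 0, 0, 0.6, 0],
    [0, 0, 0, 0, 0, 0.44, 0],
    [0, 0, 0, 0, 0, 0.2, 0],
    [0, 0, 0, 0, 0, 0, 0],
  ],
)

```text
time: 20.58
tool_pos: [565.0, 245.0, 289.1]
tcp_rot: [-180.0, 0.0, 66.2]
ft_force: [-0.6, 0.5, -2.3]
finger_gap: 5.0
grip_force: 87.9
```

```bash
python3 - <<'E'
from bar import *
s=sense();print(s['time'],s['tool_pos'],s['tcp_rot'],s['ft_force'],s['wrist_torque'],s['finger_gap'],s['grip_force'])
im=snapshot('wrist')[:,:,::-1].copy();cv2.imwrite('pics/w5.png',im)
P=bar(im,range(90,330,10),295,345,off=15);print(P[:,:3].T)
E
```

```text
20.575 [565.  245.  289.1] [-180.     0.    66.2] [-0.6  0.5 -2.3] [-0.1 -0.   0.1] 4.952630110648931 87.87993550300598
[[300.1 302.  301.  343.5 319.4 319.  329.  328.  311.  309.5 319.5 328.
  319.5 308.5 308.6 308.3 310.5 320.5 333.5 310.  307.9 295.  320.  320. ]
 [ 90.  100.  110.  120.  130.  140.  150.  160.  170.  180.  190.  200.
  210.  220.  230.  240.  250.  260.  270.  280.  290.  300.  310.  320. ]
 [ 10.   15.   13.    2.   16.   10.    7.    7.    5.    6.   12.    7.
   12.    6.    8.    9.    6.   11.   16.    7.   10.    1.    8.    8. ]]
```

Call:
apply_moves(
  deltas=[
    [-0.3, 0, 0, 0, 0, 0, 0],
    [-0.6, 0, 0, 0, 0, 0, 0],
    [-0.9, 0, 0, 0, 0, 0, 0],
    [-1, 0, 0, 0, 0, 0, 0],
    [-1, 0, 0, 0, 0, 0, 0],
    [-1, 0, 0, 0, 0, 0, 0],
    [-1, 0, 0, 0, 0, 0, 0],
    [-1, 0, 0, 0, 0, 0, 0],
  ],
)

```text
time: 21.62
tool_pos: [482.0, 57.1, 289.5]
tcp_rot: [180.0, -0.0, 66.2]
ft_force: [0.3, 0.0, -0.9]
finger_gap: 4.8
grip_force: 87.9
```

Call:
apply_moves(
  deltas=[
    [-1, 0, 0.15, 0, 0, 0, 0],
    [-1, 0, 0.25, 0, 0, 0, 0],
    [-1, 0, 0.25, 0, 0, 0, 0],
    [-1, 0, 0.25, 0, 0, 0, 0],
    [-1, 0, 0.25, 0, 0, 0, 0],
    [-1, -0.1, 0.25, 0, 0, 0, 0],
    [-1, 0, 0.25, 0, 0, 0, 0],
    [-1, 0, 0.1, 0, 0, 0, 0],
  ],
)

```text
time: 22.62
tool_pos: [382.0, -160.9, 236.5]
tcp_rot: [180.0, 0.0, 66.2]
ft_force: [0.3, -0.9, -1.4]
finger_gap: 4.8
grip_force: 87.9
```

Call:
apply_moves(
  deltas=[
    [-0.9, 0, 0, 0, 0, 0, 0],
    [-0.7, 0, 0, 0, 0, 0, 0],
    [-0.45, 0, 0, 0, 0, 0, 0],
    [-0.25, 0, 0, 0, 0, 0, 0],
    [-0.1, 0, 0, 0, 0, 0, 0],
    [0, 0, 0, 0, 0, 0, 0],
    [0, 0, 0, 0, 0, 0, 0],
  ],
)

```text
time: 23.5
tool_pos: [354.2, -225.5, 236.9]
tcp_rot: [-180.0, -0.0, 66.2]
ft_force: [-0.1, -0.2, -1.6]
finger_gap: 5.0
grip_force: 87.9
```

```bash
python3 - <<'E'
from h import *
np.set_printoptions(precision=1,suppress=True)
s=sense();print(s['time'],s['tool_pos'],s['tcp_rot'],s['ft_force'],s['finger_gap'])
I={n:snapshot(n)[:,:,::-1].copy() for n in ('wrist','top','scene')}
for n in I: cv2.imwrite(f'pics/{n}6.png',I[n])
h=cv2.cvtColor(I['wrist'],cv2.COLOR_BGR2HSV).astype(int)
b=blobs(((h[...,0]<6)|(h[...,0]>174))&(h[...,1]>130)&(h[...,2]>60),8);print(b)
for q in b: print(q[0],plane('wrist',q[0],218,s))
E
```

```text
23.5 [ 354.2 -225.5  236.9] [-180.    -0.    66.2] [-0.1 -0.2 -1.6] 4.963726278092194
[([355.5, 218.2], [349, 209, 16, 18, 166]), ([293.6, 232.3], [284, 221, 21, 24, 296]), ([515.2, 240.0], [503, 227, 25, 27, 506]), ([38.2, 435.0], [33, 427, 13, 16, 132])]
[355.5, 218.2] [ 382.7 -198.   218. ]
[293.6, 232.3] [ 356.6 -193.2  218. ]
[515.2, 240.0] [ 448.1 -237.6  218. ]
[38.2, 435.0] [  89.2 -263.1  218. ]
```

The wrist view puts the hook's red ball at (515,240), i.e. (448,-237.6), which agrees with the external cameras to 1.5 mm. I'll pass the bail over it along the stand axis.

Call:
apply_moves(
  deltas=[
    [0, 0.3, 0, 0, 0, 0, 0],
    [0, 0.6, 0, 0, 0, 0, 0],
    [0, 0.8, 0, 0, 0, 0, 0],
    [0, 0.8, 0, 0, 0, 0, 0],
    [0, 0.7, 0, 0, 0, 0, 0],
    [0, 0.5, 0, 0, 0, 0, 0],
    [0, 0.3, 0, 0, 0, 0, 0],
    [0, 0.2, 0, 0, 0, 0, 0],
  ],
)

```text
time: 24.65
tool_pos: [469.7, -276.8, 236.6]
tcp_rot: [-180.0, -0.0, 66.2]
ft_force: [0.4, -1.1, -1.6]
finger_gap: 5.0
grip_force: 88.0
```

Call:
apply_moves(
  deltas=[
    [0, 0, 0, 0, 0, 0, 0],
    [0, 0, 0, 0, 0, 0, 0],
  ],
)

```text
time: 24.9
tool_pos: [469.0, -276.6, 236.9]
tcp_rot: [-180.0, -0.0, 66.2]
ft_force: [-0.4, -0.4, -1.3]
finger_gap: 4.9
grip_force: 88.0
```

```bash
python3 - <<'E'
from h import *
np.set_printoptions(precision=1,suppress=True)
s=sense();print(s['time'],s['tool_pos'],s['tcp_rot'],s['ft_force'],s['finger_gap'])
I={n:snapshot(n)[:,:,::-1].copy() for n in ('wrist','top','scene')}
for n in I: cv2.imwrite(f'pics/{n}7.png',I[n])
h=cv2.cvtColor(I['wrist'],cv2.COLOR_BGR2HSV).astype(int)
b=blobs(((h[...,0]<6)|(h[...,0]>174))&(h[...,1]>130)&(h[...,2]>60),8)
for q in b: print(q,plane('wrist',q[0],218,s))
h=cv2.cvtColor(I['scene'],cv2.COLOR_BGR2HSV).astype(int)
print('scene',[q for q in blobs(((h[...,0]<8)|(h[...,0]>172))&(h[...,1]>110)&(h[...,2]>70),2) if 270<q[0][0]<310 and 150<q[0][1]<185])
w=cv2.resize(I['wrist'][80:360,150:490],None,fx=1.6,fy=1.6);e=cv2.resize(I['scene'][130:236,230:316],(344,448),interpolation=cv2.INTER_CUBIC)
w=w[:448,100:500];cv2.imwrite('pics/crop7.png',np.hstack([w,cv2.copyMakeBorder(e,0,448-e.shape[0],0,0,0)]))
E
```

```text
24.9 [ 469.  -276.6  236.9] [-180.    -0.    66.2] [-0.4 -0.4 -1.3] 4.89591178408239
([629.5, 32.3], [617, 0, 23, 72, 293]) [ 668.6 -214.6  218. ]
([353.6, 213.1], [350, 210, 10, 6, 39]) [ 497.6 -246.8  218. ]
([235.4, 239.3], [222, 225, 27, 29, 624]) [ 447.2 -237.1  218. ]
([295.6, 241.6], [291, 240, 11, 5, 31]) [ 470.5 -248.5  218. ]
scene [([292.4, 166.4], [291, 165, 4, 4, 13]), ([286.7, 176.3], [285, 175, 4, 4, 12]), ([275.5, 180.0], [275, 180, 2, 1, 2])]
```

Call:
apply_moves(
  deltas=[
    [0, 0, 0.2, 0, 0, 0, 0],
    [0, 0, 0.3, 0, 0, 0, 0],
    [0, 0, 0.2, 0, 0, 0, 0],
    [0, 0, 0.15, 0, 0, 0, 0],
    [0, 0, 0.1, 0, 0, 0, 0],
    [0, 0, 0.05, 0, 0, 0, 0],
    [0, 0, 0, 0, 0, 0, 0],
  ],
)

```text
time: 25.92
tool_pos: [469.3, -276.8, 207.0]
tcp_rot: [180.0, 0.0, 66.2]
ft_force: [-0.0, -0.1, -1.2]
finger_gap: 4.6
grip_force: 88.0
```

```bash
python3 -c "
from h import *
s=sense()
for k in ('time','tool_pos','ft_force','wrist_torque','finger_gap','grip_force'): print(k,np.round(s[k],2))"
```

```text
time 25.92
tool_pos [ 469.31 -276.77  206.96]
ft_force [-0.03 -0.09 -1.17]
wrist_torque [-0.04 -0.01 -0.04]
finger_gap 4.62
grip_force 87.98
```

Call:
apply_moves(
  deltas=[
    [0, 0, 0.04, 0, 0, 0, 0],
    [0, 0, 0, 0, 0, 0, 0],
    [0, 0, 0, 0, 0, 0, 0],
  ],
)

```text
time: 26.3
tool_pos: [469.3, -276.8, 205.8]
tcp_rot: [180.0, 0.0, 66.2]
ft_force: [-0.1, 0.3, -1.6]
finger_gap: 4.9
grip_force: 88.0
```

Call:
apply_moves(
  deltas=[
    [0, 0, 0.03, 0, 0, 0, 0],
    [0, 0, 0, 0, 0, 0, 0],
    [0, 0, 0, 0, 0, 0, 0],
  ],
)

```text
time: 26.68
tool_pos: [469.4, -276.8, 205.1]
tcp_rot: [180.0, 0.0, 66.2]
ft_force: [-0.3, 0.1, 0.9]
finger_gap: 5.1
grip_force: 88.3
```

Call:
apply_moves(
  deltas=[
    [0, 0, 0.02, 0, 0, 0, 0],
    [0, 0, 0, 0, 0, 0, 0],
    [0, 0, 0, 0, 0, 0, 0],
  ],
)

```text
time: 27.05
tool_pos: [469.5, -276.9, 204.6]
tcp_rot: [180.0, 0.0, 66.2]
ft_force: [-0.9, -0.1, 5.0]
finger_gap: 5.2
grip_force: 88.8
```

Call:
apply_moves(
  deltas=[
    [0, 0, 0, 0, 0, 0, 0.14],
    [0, 0, 0, 0, 0, 0, 0.14],
    [0, 0, 0, 0, 0, 0, 0.14],
    [0, 0, 0, 0, 0, 0, 0.14],
    [0, 0, 0, 0, 0, 0, 0.14],
    [0, 0, 0, 0, 0, 0, 0.2],
    [0, 0, 0, 0, 0, 0, 0.3],
    [0, 0, 0, 0, 0, 0, 0.4],
  ],
)

```text
time: 28.05
tool_pos: [469.3, -276.8, 204.2]
tcp_rot: [180.0, 0.0, 66.2]
ft_force: [-0.1, -0.6, -0.4]
finger_gap: 34.2
grip_force: 0.0
```

```bash
python3 - <<'E'
from h import *
s=sense();print(s['time'],s['tool_pos'],s['ft_force'],s['finger_gap'],s['grip_force'])
I={n:snapshot(n)[:,:,::-1].copy() for n in ('wrist','scene')}
for n in I: cv2.imwrite(f'pics/{n}8.png',I[n])
w=I['wrist'][60:360,160:460];e=cv2.resize(I['scene'][135:235,230:320],(405,450),interpolation=cv2.INTER_CUBIC)
w=cv2.resize(w,(390,390));cv2.imwrite('pics/crop8.png',np.hstack([cv2.copyMakeBorder(w,0,60,0,0,0),e]))
E
```

```text
28.05 [ 469.27376191 -276.75571377  204.21101043] [-0.07295167 -0.62362984 -0.44505559] 34.22184345462389 0.0
```

View pics/crop8.png

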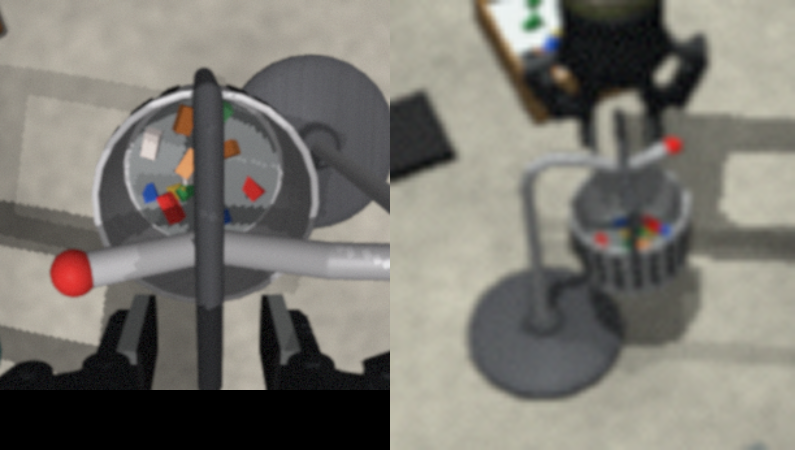

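The crop shows the basket hanging level: the bar lies across the rod at the valley (208,255), with the red ball at (70,273), the cup below and the glass inside. Next I'll back off upward and fetch the cover.

Call:
apply_moves(
  deltas=[
    [0, 0, -0.1, 0, 0, 0, 0.4],
    [0, 0, -0.3, 0, 0, 0, 0.4],
    [0, 0, -0.6, 0, 0, 0, 0.4],
    [0, 0, -0.9, 0, 0, 0, 0.4],
    [0, 0, -0.9, 0, 0, 0, 0.4],
    [0, 0, -0.7, 0, 0, -0.9, 0.4],
    [0, 0, 0, 0, 0, -0.9, 0.4],
    [0, 0, 0, 0, 0, -0.9, 0.4],
  ],
)

```text
time: 29.15
tool_pos: [469.7, -277.0, 311.5]
tcp_rot: [179.9, 0.1, 78.7]
ft_force: [-0.4, 0.4, 0.1]
finger_gap: 34.5
grip_force: 0.0
```

Call:
apply_moves(
  deltas=[
    [0, 0, 0, 0, 0, -0.9, 0.4],
    [0, 0, 0, 0, 0, -0.9, 0.4],
    [0, 0, 0, 0, 0, -0.9, 0.4],
    [0, 0, 0, 0, 0, -0.93, 0.4],
    [0.93, 0.36, 0, 0, 0, 0, 0.4],
    [0.93, 0.36, 0, 0, 0, 0, 0.4],
    [0.93, 0.36, 0, 0, 0, 0, 0.4],
    [0.93, 0.36, 0, 0, 0, 0, 0.4],
  ],
)

```text
time: 30.15
tool_pos: [502.6, -160.9, 311.0]
tcp_rot: [179.9, 0.1, 95.2]
ft_force: [0.4, 0.1, 0.3]
finger_gap: 34.3
grip_force: 0.0
```

Call:
apply_moves(
  deltas=[
    [0.93, 0.36, 0, 0, 0, 0, 0.45],
    [0.93, 0.36, 0, 0, 0, 0, 0.45],
    [0.93, 0.36, 0, 0, 0, 0, 0.45],
    [0.93, 0.36, 0, 0, 0, 0, 0.45],
    [0.93, 0.36, 0, 0, 0, 0, 0.45],
    [0.6, 0.2, 0, 0, 0, 0, 0.45],
    [0.3, 0.1, 0, 0, 0, 0, 0.45],
    [0, 0, 0, 0, 0, 0, 0.45],
  ],
)

```text
time: 31.15
tool_pos: [549.9, 9.9, 309.5]
tcp_rot: [180.0, 0.0, 95.2]
ft_force: [-0.1, -0.5, 0.0]
finger_gap: 38.4
grip_force: 0.0
```

```bash
python3 - <<'E'
from h import *
np.set_printoptions(precision=2,suppress=True)
s=sense();print(s['time'],s['tool_pos'],s['tcp_rot'],s['ft_force'])
d=np.array([550.3,10.8,44.4])-s['tool_pos'];print('units',rot(s['tcp_rot']).T@d/30)
im=snapshot('wrist')[:,:,::-1].copy();cv2.imwrite('pics/w9.png',im)
g=cv2.cvtColor(im,cv2.COLOR_BGR2GRAY)
for r in (160,200,240,260):
  d=np.where(g[r,280:365]<50)[0];print(r,d[[0,-1]]+280 if len(d) else None)
I=snapshot('scene')[:,:,::-1];cv2.imwrite('pics/scene9.png',I);h=cv2.cvtColor(I,cv2.COLOR_BGR2HSV).astype(int)
print('scene',[q for q in blobs(((h[...,0]<8)|(h[...,0]>172))&(h[...,1]>110)&(h[...,2]>70),2) if 270<q[0][0]<310 and 150<q[0][1]<200])
J=cv2.imread('pics/scene8.png');print('basket region diff',np.abs(J[165:205,265:310].astype(int)-I[165:205,265:310]).mean())
E
```

```text
31.15 [549.89   9.94 309.49] [179.99   0.01  95.24] [-0.11 -0.48  0.  ]
units [0.03 0.01 8.84]
160 [317 323]
200 [317 323]
240 None
260 None
scene [([276.0, 186.8], [275, 186, 3, 2, 4])]
basket region diff 37.66203703703704
```

Call:
apply_moves(
  deltas=[
    [0.03, 0.01, 0.6, 0, 0, 0, 0.45],
    [0, 0, 1, 0, 0, 0, 0.45],
    [0, 0, 1, 0, 0, 0, 0.45],
    [0, 0, 1, 0, 0, 0, 0.45],
    [0, 0, 1, 0, 0, 0, 0.45],
    [0, 0, 1, 0, 0, 0, 0.45],
    [0, 0, 1, 0, 0, 0, 0.45],
    [0, 0, 0.7, 0, 0, 0, 0.45],
  ],
)

```text
time: 32.25
tool_pos: [548.2, 10.3, 87.0]
tcp_rot: [-179.8, -0.0, 95.2]
ft_force: [0.2, 0.1, 0.5]
finger_gap: 38.2
grip_force: 0.0
```

Call:
apply_moves(
  deltas=[
    [0, 0, 0.6, 0, 0, 0, 0.45],
    [0, 0, 0.4, 0, 0, 0, 0.45],
    [0, 0, 0.3, 0, 0, 0, 0.45],
    [0, 0, 0, 0, 0, 0, 0.45],
    [0, 0, 0, 0, 0, 0, 0.45],
  ],
)

```text
time: 32.88
tool_pos: [550.7, 10.7, 52.0]
tcp_rot: [179.9, 0.0, 95.2]
ft_force: [-0.7, -0.1, 0.4]
finger_gap: 38.4
grip_force: 0.0
```

Call:
apply_moves(
  deltas=[
    [0, 0, 0.15, 0, 0, 0, 0.45],
    [0, 0, 0.1, 0, 0, 0, 0.45],
    [0, 0, 0, 0, 0, 0, 0.45],
    [0, 0, 0, 0, 0, 0, 0.45],
  ],
)

```text
time: 33.38
tool_pos: [550.1, 10.8, 43.7]
tcp_rot: [180.0, -0.0, 95.2]
ft_force: [-0.1, -0.3, 0.1]
finger_gap: 38.5
grip_force: 0.0
```

Call:
apply_moves(
  deltas=[
    [0, 0, 0, 0, 0, 0, 0],
    [0, 0, 0, 0, 0, 0, 0],
    [0, 0, 0, 0, 0, 0, 0],
    [0, 0, 0, 0, 0, 0, 0],
  ],
  grip_force=80,
)

```text
time: 33.88
tool_pos: [550.3, 10.8, 44.0]
tcp_rot: [180.0, 0.0, 95.2]
ft_force: [-0.1, 0.1, 3.1]
finger_gap: 8.3
grip_force: 78.9
```

```bash
python3 -c "
from h import *
s=sense()
for k in ('time','tool_pos','tcp_rot','ft_force','wrist_torque','finger_gap','grip_force'): print(k,np.round(s[k],2))"
```

```text
time 33.88
tool_pos [550.33  10.76  44.04]
tcp_rot [1.7997e+02 1.0000e-02 9.5200e+01]
ft_force [-0.08  0.05  3.08]
wrist_torque [0.03 0.06 0.06]
finger_gap 8.32
grip_force 78.91
```

Call:
apply_moves(
  deltas=[
    [0, 0, -0.1, 0, 0, 0, 0],
    [0, 0, -0.4, 0, 0, 0, 0],
    [0, 0, -0.8, 0, 0, 0, 0],
    [0, 0, -1, 0, 0, 0, 0],
    [0, 0, -1, 0, 0, 0, 0],
    [0, 0, -1, 0, 0, 0, 0],
    [0, 0, -1, 0, 0, 0, 0],
    [0, 0, -0.7, 0, 0, 0, 0],
  ],
)

```text
time: 34.88
tool_pos: [550.2, 10.8, 225.8]
tcp_rot: [179.9, 0.0, 95.2]
ft_force: [-0.3, 0.7, -4.0]
finger_gap: 8.4
grip_force: 78.3
```

Call:
apply_moves(
  deltas=[
    [0.2, 0, -0.4, 0, 0, 0, 0],
    [0.5, 0.1, -0.2, 0, 0, 0, 0],
    [0.8, 0.16, 0, 0, 0, 0, 0],
    [0.9, 0.18, 0, 0, 0, 0, 0],
    [0.9, 0.18, 0, 0, 0, 0, 0],
    [0.9, 0.18, 0, 0, 0, 0, 0],
    [0.9, 0.18, 0, 0, 0, 0, 0],
    [0.9, 0.18, 0, 0, 0, 0, 0],
  ],
)

```text
time: 35.88
tool_pos: [567.5, 195.1, 240.3]
tcp_rot: [-179.9, 0.0, 95.2]
ft_force: [1.0, -0.3, -3.2]
finger_gap: 8.6
grip_force: 78.2
```

Call:
apply_moves(
  deltas=[
    [0.9, 0.18, 0, 0, 0, 0, 0],
    [0.7, 0.14, 0, 0, 0, 0, 0],
    [0.5, 0.1, 0, 0, 0, 0, 0],
    [0.3, 0.06, 0, 0, 0, 0, 0],
    [0.1, 0, 0, 0, 0, 0, 0],
    [0, 0, 0, 0, 0, 0, 0],
    [0, 0, 0, 0, 0, 0, 0],
  ],
)

```text
time: 36.75
tool_pos: [576.1, 268.5, 241.8]
tcp_rot: [180.0, 0.0, 95.2]
ft_force: [-0.7, 0.2, -4.6]
finger_gap: 8.4
grip_force: 78.2
```

```bash
cat > g.py <<'E'
from h import *
import sys
np.set_printoptions(precision=3,suppress=True)
s=sense()
for k in ('time','tool_pos','tcp_rot','ft_force','wrist_torque','finger_gap','grip_force'): print(k,np.round(s[k],2))
d=np.array([576.1,269.4,171])-s['tool_pos'];print('units to go',rot(s['tcp_rot']).T@d/30)
E
python3 g.py
```

```text
time 36.75
tool_pos [576.08 268.54 241.82]
tcp_rot [179.99   0.01  95.16]
ft_force [-0.69  0.21 -4.56]
wrist_torque [-0.   -0.02 -0.  ]
finger_gap 8.39
grip_force 78.22
units to go [0.029 0.003 2.361]
```

Call:
apply_moves(
  deltas=[
    [0.03, 0, 0.3, 0, 0, 0, 0],
    [0, 0, 0.4, 0, 0, 0, 0],
    [0, 0, 0.4, 0, 0, 0, 0],
    [0, 0, 0.25, 0, 0, 0, 0],
    [0, 0, 0.1, 0, 0, 0, 0],
    [0, 0, 0, 0, 0, 0, 0],
    [0, 0, 0, 0, 0, 0, 0],
  ],
)

```text
time: 37.62
tool_pos: [576.2, 270.2, 198.8]
tcp_rot: [179.9, -0.0, 95.2]
ft_force: [-0.4, -0.0, -4.1]
finger_gap: 8.6
grip_force: 78.2
```

```bash
python3 g.py
```

```text
time 37.62
tool_pos [576.16 270.21 198.82]
tcp_rot [179.95  -0.01  95.21]
ft_force [-0.37 -0.   -4.15]
wrist_torque [-0.01  0.01 -0.01]
finger_gap 8.62
grip_force 78.19
units to go [-0.027 -0.005  0.927]
```

Call:
apply_moves(
  deltas=[
    [-0.027, 0, 0.12, 0, 0, 0, 0],
    [0, 0, 0.12, 0, 0, 0, 0],
    [0, 0, 0.12, 0, 0, 0, 0],
    [0, 0, 0.12, 0, 0, 0, 0],
    [0, 0, 0, 0, 0, 0, 0],
    [0, 0, 0, 0, 0, 0, 0],
  ],
)

```text
time: 38.38
tool_pos: [576.0, 269.3, 183.9]
tcp_rot: [180.0, -0.0, 95.2]
ft_force: [0.2, 0.3, -4.5]
finger_gap: 8.6
grip_force: 78.2
```

```bash
python3 g.py
```

```text
time 38.38
tool_pos [575.96 269.31 183.88]
tcp_rot [179.99  -0.    95.2 ]
ft_force [ 0.25  0.35 -4.54]
wrist_torque [-0.03 -0.02 -0.02]
finger_gap 8.57
grip_force 78.19
units to go [0.003 0.005 0.429]
```

Call:
apply_moves(
  deltas=[
    [0, 0, 0.08, 0, 0, 0, 0],
    [0, 0, 0.08, 0, 0, 0, 0],
    [0, 0, 0.08, 0, 0, 0, 0],
    [0, 0, 0.06, 0, 0, 0, 0],
    [0, 0, 0.04, 0, 0, 0, 0],
    [0, 0, 0.02, 0, 0, 0, 0],
    [0, 0, 0, 0, 0, 0, 0],
    [0, 0, 0, 0, 0, 0, 0],
  ],
)

```text
time: 39.38
tool_pos: [576.0, 269.3, 173.1]
tcp_rot: [180.0, -0.0, 95.2]
ft_force: [0.1, -0.9, -4.0]
finger_gap: 8.2
grip_force: 78.2
```

Call:
apply_moves(
  deltas=[
    [0, 0, 0.03, 0, 0, 0, 0],
    [0, 0, 0, 0, 0, 0, 0],
    [0, 0, 0, 0, 0, 0, 0],
  ],
)

```text
time: 39.75
tool_pos: [575.9, 269.3, 172.0]
tcp_rot: [-180.0, 0.0, 95.2]
ft_force: [-0.1, -0.1, -3.9]
finger_gap: 8.2
grip_force: 78.2
```

```bash
python3 g.py
```

```text
time 39.75
tool_pos [575.89 269.27 172.03]
tcp_rot [-179.99    0.     95.2 ]
ft_force [-0.14 -0.11 -3.88]
wrist_torque [-0.07 -0.03 -0.01]
finger_gap 8.24
grip_force 78.19
units to go [0.004 0.007 0.034]
```

Call:
apply_moves(
  deltas=[
    [0, 0, 0.03, 0, 0, 0, 0],
    [0, 0, 0, 0, 0, 0, 0],
    [0, 0, 0, 0, 0, 0, 0],
  ],
)

```text
time: 40.12
tool_pos: [575.9, 269.3, 171.2]
tcp_rot: [-180.0, 0.0, 95.2]
ft_force: [0.6, 0.5, -4.3]
finger_gap: 8.2
grip_force: 78.3
```

Call:
apply_moves(
  deltas=[
    [0, 0, 0.02, 0, 0, 0, 0],
    [0, 0, 0, 0, 0, 0, 0],
    [0, 0, 0, 0, 0, 0, 0],
  ],
)

```text
time: 40.5
tool_pos: [576.0, 269.3, 171.1]
tcp_rot: [180.0, -0.0, 95.2]
ft_force: [-2.8, -0.7, 1.1]
finger_gap: 8.5
grip_force: 78.9
```

Contact came at the original seated height (171.1). I'll settle it lightly, release and back off.

Call:
apply_moves(
  deltas=[
    [0, 0, 0.01, 0, 0, 0, 0],
    [0, 0, 0, 0, 0, 0, 0],
    [0, 0, 0, 0, 0, 0, 0.2],
    [0, 0, 0, 0, 0, 0, 0.45],
    [0, 0, 0, 0, 0, 0, 0.45],
    [0, 0, 0, 0, 0, 0, 0.45],
    [0, 0, -0.2, 0, 0, 0, 0.45],
    [0, 0, -0.5, 0, 0, 0, 0.45],
  ],
)

```text
time: 41.5
tool_pos: [575.4, 269.1, 191.2]
tcp_rot: [-179.9, 0.0, 95.2]
ft_force: [0.2, -0.1, 0.5]
finger_gap: 38.3
grip_force: 0.0
```

Call:
apply_moves(
  deltas=[
    [0, 0, -0.9, 0, 0, 0, 0.45],
    [0, 0, -1, 0, 0, 0, 0.45],
    [0, 0, -1, 0, 0, 0, 0.45],
    [0, 0, -1, 0, 0, 0, 0.45],
    [-0.9, -0.4, 0, 0, 0, 0, 0.45],
    [-0.9, -0.4, 0, 0, 0, 0, 0.45],
    [-0.9, -0.4, 0, 0, 0, 0, 0.45],
    [-0.9, -0.4, 0, 0, 0, 0, 0.45],
  ],
)

```text
time: 42.5
tool_pos: [537.7, 156.6, 309.9]
tcp_rot: [179.9, -0.0, 95.2]
ft_force: [-0.7, 0.8, 0.4]
finger_gap: 38.4
grip_force: 0.0
```

Call:
apply_moves(
  deltas=[
    [-0.9, -0.4, 0, 0, 0, 0, 0.45],
    [-0.9, -0.4, 0, 0, 0, 0, 0.45],
    [-0.9, -0.4, 0, 0, 0, 0, 0.45],
    [-0.9, -0.4, 0, 0, 0, 0, 0.45],
    [-0.9, -0.4, 0, 0, 0, 0, 0.45],
    [0, 0, 0, 0, 0, 0, 0.45],
    [0, 0, 0, 0, 0, 0, 0.45],
  ],
)

```text
time: 43.38
tool_pos: [490.7, 17.8, 309.3]
tcp_rot: [179.9, -0.0, 95.2]
ft_force: [-1.1, -0.2, 0.1]
finger_gap: 38.3
grip_force: 0.0
```

```bash
python3 - <<'E'
from h import *
np.set_printoptions(precision=2,suppress=True)
s=sense();print(s['time'],s['tool_pos'],s['ft_force'])
for n,(a0,b0,a1,b1) in (('top',(200,170,280,245)),('scene',(295,275,390,380))):
    im=snapshot(n)[:,:,::-1].copy();cv2.imwrite(f'pics/{n}_end.png',im);old=cv2.imread(f'pics/{n}0.png')
    for l,i in (('old',old),('new',im)):
        h=cv2.cvtColor(i,cv2.COLOR_BGR2HSV).astype(int);c=np.zeros(i.shape[:2],bool);c[b0:b1,a0:a1]=1
        print(n,l,[q for q in blobs(c&(h[...,1]>60)&(h[...,0]>8)&(h[...,0]<35),1)])
    df=np.abs(im.astype(int)-old).max(2)
    print('trap diff',df[b0:b1,a0:a1].mean())
    d=cv2.morphologyEx((df>40).astype(np.uint8),cv2.MORPH_OPEN,np.ones((3,3)));print(n,'changed',[q[1] for q in blobs(d,30)])
    h=cv2.cvtColor(im,cv2.COLOR_BGR2HSV).astype(int)
    print('red',[q for q in blobs(((h[...,0]<8)|(h[...,0]>172))&(h[...,1]>110)&(h[...,2]>70),3) if (270<q[0][0]<310 and 150<q[0][1]<200 and n=='scene') or (n=='top' and 390<q[0][0]<440 and 230<q[0][1]<260)])
E
```

```text
43.375 [490.73  17.82 309.32] [-1.14 -0.21  0.09]
top old [([265.6, 204.2], [265, 203, 2, 3, 5]), ([249.0, 204.0], [249, 204, 1, 1, 1]), ([207.1, 208.9], [206, 208, 3, 3, 8])]
top new [([265.6, 204.3], [264, 203, 4, 3, 7]), ([249.0, 205.0], [249, 205, 1, 1, 1]), ([207.3, 208.9], [206, 208, 4, 3, 9])]
trap diff 8.011333333333333
top changed [[309, 165, 23, 15, 268], [281, 179, 11, 13, 84], [312, 183, 9, 5, 38], [330, 193, 48, 148, 2245], [284, 194, 7, 10, 47], [327, 194, 12, 6, 52], [276, 202, 17, 81, 761], [300, 211, 38, 24, 453], [317, 236, 6, 10, 40], [399, 239, 23, 27, 255], [426, 242, 5, 8, 30], [417, 252, 13, 15, 131], [272, 284, 9, 8, 45], [284, 287, 22, 5, 81], [334, 289, 5, 8, 30], [281, 300, 28, 10, 128], [310, 306, 23, 5, 101], [281, 313, 55, 167, 3651], [337, 328, 8, 9, 70], [332, 344, 35, 26, 760], [426, 349, 214, 82, 5857], [371, 358, 53, 37, 819], [333, 368, 35, 27, 656], [529, 385, 11, 42, 166], [200, 389, 63, 91, 3320], [328, 393, 49, 87, 2906], [283, 404, 6, 8, 32], [535, 427, 10, 4, 33], [384, 472, 5, 8, 34]]
red [([415.8, 247.4], [413, 245, 7, 5, 27])]
scene old [([323.5, 298.5], [323, 298, 2, 2, 4]), ([359.5, 343.0], [359, 342, 2, 3, 6]), ([387.2, 375.7], [384, 371, 6, 9, 22]), ([372.0, 377.0], [372, 377, 1, 1, 1])]
scene new [([323.5, 298.5], [323, 298, 2, 2, 4]), ([359.2, 342.8], [358, 342, 3, 3, 6]), ([387.3, 375.6], [385, 371, 5, 9, 21])]
trap diff 5.672380952380952
scene changed [[314, 0, 256, 171, 17111], [446, 15, 41, 27, 649], [304, 26, 34, 45, 800], [308, 76, 45, 28, 680], [333, 97, 29, 21, 360], [458, 99, 10, 10, 60], [526, 107, 15, 16, 179], [312, 109, 15, 10, 84], [294, 114, 103, 143, 5225], [376, 125, 52, 69, 1983], [527, 129, 11, 14, 118], [514, 139, 13, 17, 147], [441, 143, 65, 93, 2953], [424, 162, 8, 21, 105], [270, 173, 29, 39, 811], [401, 209, 27, 18, 252]]
red [([292.3, 166.9], [291, 166, 4, 3, 9]), ([287.1, 183.8], [285, 183, 5, 3, 10]), ([276.0, 186.8], [275, 186, 3, 2, 4])]
```

Pins and cover match their starting pixels in both views, the ball hasn't moved, and the basket hangs below the hook. The robot is clear of everything.

```bash
python3 -c "
from bench import *
print(hand_in())"
```

```text
the job is handed in; nothing more can be done
None
```

The basket hangs by its handle on the black stand's hook with its glass still in it, the cover lies back on the trap over both pins at its starting height, and the job was handed in at about 43 s.

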